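Load the marking press and hang its guard

ROBOT

A 6-joint arm with a two-finger parallel gripper is mounted at the origin on the work surface. World frame = base frame: x ahead of the robot, y to its left, z up, the work surface at z = 0. Lengths are in mm, angles in rad, forces in N, time in s.
With the tool pointing down it reaches from about 275 to 850 mm from the base axis. Payload 5.2 kg.
Tool frame: the origin (TCP) lies on the centre line of the jaws, within the pads' length; the fingertips stand 11 mm ahead of it and the grasp point (between the pads) lies 8 mm behind it; z points along the fingers, y is the line along which they close (so a half turn about z gives the same grasp; the last joint's range is limited). The gripper opens to 85 mm and grips with 20 to 120 N. Pads are 22 mm wide; open, the fingers measure 114 mm over their backs; the gripper's body (76 mm by 85 mm) begins 54 mm behind the grasp point. The pads swing forward as they close: fully open they stand 13 mm farther back than shut.
Start: joints at [-1.395, 0.259, 1.535, -0, 1.348, -0.203], TCP at [203.414, -511.007, 242.31] pointing down, gripper open.
Joint ranges: [-3.14, 3.14], [-0.91, 2.08], [0.19, 2.58], [-1.22, 4.36], [0.22, 2.71], [-3.12, 3.12]. Speed limits (rad/s): [2.57, 2.57, 3.14, 3.14, 3.14, 3.14].

INTERFACE

Orientations are given as [roll, pitch, yaw] about the fixed x, y, z axes, in that order (R = Rz(yaw) Ry(pitch) Rx(roll)).
In Python, from station import env, vision, finder gives the robot as it stands.
- The arm moves only by the tool move_arm, never from a script. Its argument "rows" is a list of rows, each a list of 3 entries, a list of its own where there are three numbers: the closure in counts, from 0 (fully open) to 255 (shut), then the shift along the world's x, y, z in units of 30 mm (1.0 is 30 mm), then the turn, a rotation vector about the world's x, y, z in units of 5 degrees (1.0 is 5 degrees). A call has exactly 8 rows; each row shifts and turns the commanded pose from where the row before left it; what a row does not reach is not made up. A row lasts 1/12 s, in which the tool goes at most 41.7 mm and 7.16 degrees, less where a joint would pass 70% of its speed; a pose out of reach is approached as far as the arm can. A call is refused whole if a number of a shift passes 1 or a number of a turn 1, either way. A call with a gripper value outside its range is refused whole. The fingers move at their own pace and stop on an object; the grip force is fixed at half the most. Time passes only in rows, so rows that do not move let the fingers close, or fill a call up. It gives the time, the measured TCP pose, the force, the opening and the grip force at its end, in the units of the state.
- env.sense(): the state, without advancing time (a new reading comes with each control period).
- vision.snapshot(name): name is "scene" or "side" or "wrist"; returns a dict with "color" (420x560x3 uint8, blue, green, red), "z_map" (420x560 float32, mm along the optical axis (not along the pixel's ray), 0 where there is no reading), "K" (3x3 intrinsics, pixels), "origin" and "attitude" of the camera in the world; the wrist camera has in their place "mount" (4x4, takes a point from camera to tool coordinates, whose origin is the TCP and whose axes are the flange's). Camera axes: x right, y down, z forward; pixel columns grow to the right and rows downward; lengths in mm; the calibration is good to about 2 mm. A picture is of the moment at which its call begins: read the wrist's pose just before it.
- env.sign_off(): hands the job in; it is judged then, once.
Trained networks look in the newest picture that a camera, given by its name, has taken for a name from the list of things; names that differ only in an ending like _2 or _b are one class to them, and where a whole thing is asked for, a point or a joint stands for the part that bears it (a point fixed in the world has none). Each returns a list of dicts, best first, with "conf" (0 to 1); they miss things now and then, are a little off and sometimes report something else, mostly with a low value. They report only what shows in the picture. A call takes as long as a camera call. They do not tell look-alikes from the thing itself.
- finder.recognise(camera, label): "pixel" ([row, column] in pixels, amid what is visible of it).
The state is a dict: "t": time; "joints": joint angles; "joint_velocities": joint speeds; "joint_torque": joint torques, N m; "tool_pos": TCP position; "tool_rot": TCP orientation; "wrist_force": force on the tool from outside, world axes, zero at the start; "ft_torque": the same for the moment, N m; "width": finger opening in mm; "finger_force": force on a finger pad.
Only numpy, scipy, OpenCV 4.12 (cv2) and the standard library are available. Lean on these libraries where they do the work, as an engineer would, in place of code of your own. Each camera call takes 0.05 s, during which the arm holds its last target. There are 200 camera calls.

TASK

Make the hand press ready for its next stamping: draw the long drift out of the wooden punch block and, reaching in under the ram with it (keep your fingers off the blank), nudge the blank until it lies against both fences of the nest's square corner, then stand the drift back in its own hole. After that take the window guard from where it leans on the drawer unit, swing it to an open position in front of the press, lower both its knuckles gently and fully onto the two hinge pins, and swing it closed against the stop without slamming it. Leave the other things on the bench where they are.

Things in the scene. Friction and masses are not known exactly. Their poses are not given: they have to be found in the camera images.
- press: Hand press, grey, fixed, 310 wide (y), 200 deep (x), 530 tall with its lever. Origin: centre of the underside; z up, -x is its front, facing the robot. Base 22 high, front edge x = -100. Two uprights 30 wide (inner faces y = +-115, front faces x = -25) carry a crosshead. Steel nest plate between them, 34 up. Stamp holder over the nest: 40 x 70 about x = 0, y = 0, underside 207 up. Lever at the right, standing up (y = -180, above 340).
- cover_lip (a point): Middle of the lower front edge of the crosshead's cover lip (press x = -55, y = -25, 265 up); axes as the press. The lip is 240 long in y (press y = -145 to +95), 30 deep and 50 high: it overhangs the doorway, so the nest and the closed guard are reached from the front beneath it, the hand sloping back towards the robot.
- nest_corner (a point): Inside corner of two low steel fences (12 high) on the nest, at the nest surface, 34 above the bench; press x = 60, y = -50, axes as the press. The far fence runs along y (its face is x = 0 here), the right fence along x (its face is y = 0 here); the free nest lies at -x and +y.
- blank_center (a point): Centre of the blank: plain aluminium plate 60 (x) x 80 (y) x 12 thick, 0.15 kg, loose and flat on the nest. Home in the corner it has x = -30, y = +40, z = +6 in nest_corner's frame, axes parallel; it starts 10 to 28 short of that in x, 10 to 22 in y, turned up to 0.2 rad.
- drift_center (a point): Centre of the drift: smooth round steel rod, 12 in diameter, 140 long, 0.12 kg, far longer than the letter punches in the same block. z runs along it to its flat upper end. It stands loosely in its hole (leaning up to 4 degrees), 95 of it above the block; nothing rises within 60 of it.
- drift_tip (a point): Lowest point of the drift's lower end, a ball end of radius 6; 70 from drift_center along -z. Axes as the drift.
- drift_hole (a point): Middle of the mouth of the drift's hole in the wooden punch block (190 x 90 x 60 high, fixed), at its top face; z up, x along the block. Upright hole 15.5 in diameter, 45 deep, 23 from the block's -x end. Short square letter punches rise up to 50 above the block from 62 away, towards +x.
- guard_center (a point): Centre of the guard leaf: clear window 4 thick in an aluminium frame 252 wide (y = +117 to -135), 205 high (z), 12 thick (x); 0.45 kg, centre of mass within 6 of here. -x is the outer face, with a black knob (20 across, 24 out) at y = -122, z = +66; +y the hinge edge. Top rail 25 high, top edge at z = +102.5. It starts standing on the bench, outer face leaning about 0.35 rad on a fixed drawer unit.
- guard_edge (a point): Free edge of the guard, opposite to the hinge, half-way up: 135 from guard_center along -y, 270 from the knuckles' axis. Axes as guard_center. At the start this edge is towards the robot; the drawer unit the guard leans on is 120 high, 300 long.
- guard_stop (a point): Middle of the front face of the rubber stop on the press's right upright (24 wide, 100 high), on which the inner face of the free edge rests when the guard is closed; guard_edge is then 6 in front of it, at the same press x as the pins. Press x = -37, y = -130, 150 up; axes as the press.
- knuckle_low (a point): Lower knuckle of the guard: centre of the lower mouth of its bore. Tube 20 outside, 11 bore, 25 long, along z. In guard_center's frame: x = 0, y = +135, z = -72.5. Axes as guard_center.
- knuckle_high (a point): Upper knuckle, the same, 110 above the lower one (z = +37.5 in guard_center's frame).
- pin_low (a point): Lower hinge pin, on the front of the press's left (+y) upright: point on its axis at its foot, on the shoulder where the knuckle's lower mouth comes to rest, 75 above the bench. Upright, 8 in diameter, 22 tall, the last 8 tapering to 3. Press x = -43, y = +135; axes as the press.
- pin_high (a point): Upper hinge pin, the same, 110 above the lower. The hung guard's top edge is 250 up; closed it lies along the press's y, knob to the robot, 15 beneath the cover lip. So it goes on only while swung open 45 degrees or more, free edge towards the robot (guard yaw = press yaw minus the opening angle), and then turns freely on the pins.
- knife: Bystander: grey utility knife lying flat, 155 x 30 x 20. Origin under its centre.
- adaptor: Bystander: small steel socket adaptor standing, 18 in diameter, 27 high. Origin under its centre.
- can: Bystander: spray can, 64 in diameter, 193 high. Origin under its centre.
- box_red: Bystander: red plastic box of punches, 62 x 52, 80 high. Origin under its centre.
- box_blue: Bystander: blue plastic box of punches, 62 x 52, 78 high. Origin under its centre.
Not all that is in view belongs to the job. There is more than one size of the part that bears blank_center; the job needs the middle-sized.

How it is judged:
By the outcome, as a careful person would: the job done as asked, in the order asked, and still so for the second after the job is handed in, with the robot touching nothing.
It also fails if it takes over 72 s, if anything falls off the work surface, if the arm or the gripper's body presses on something with over 40 N, if the wrist force passes 120 N, or if a joint passes its speed limit or range.

## Working session

There is one attempt and no reset: what is moved stays moved. The work goes in short steps, Python scripts to look and compute and a tool call to move; the robot and the scene stay as the last step left them, time stands still between calls to the robot, and variables do not carry over. Pictures are saved under pics/ and viewed, at most 10 in all, crops included, and the job is handed in when it is done.

Besides the shell and the picture viewer there is one more tool, called after "Call:" as name(argument=value, ...) on one line, values as JSON. move_arm: Moves the arm, as the interface text tells. Its arguments: {"type":"object","properties":{"rows":{"type":"array","items":{"type":"array"}}},"required":["rows"]}

```bash
ls; mkdir -p pics; cat > h.py <<'E'
import numpy as np, cv2, pickle
from scipy.spatial.transform import Rotation as R
from station import env, vision, finder
def snap(n):
    s=env.sense(); d=vision.snapshot(n)
    if n=="wrist":
        T=np.eye(4);T[:3,:3]=R.from_euler('xyz',s['tool_rot']).as_matrix();T[:3,3]=s['tool_pos']
        d['T']=T@np.array(d['mount'])
    else:
        T=np.eye(4);a=np.array(d['attitude'],float)
        T[:3,:3]=a if a.shape==(3,3) else R.from_euler('xyz',a).as_matrix();T[:3,3]=d['origin'];d['T']=T
    pickle.dump(d,open(f'{n}.pkl','wb'));return d
def load(n): return pickle.load(open(f'{n}.pkl','rb'))
def cloud(d):
    K=np.array(d['K']);z=d['z_map'];v,u=np.mgrid[:z.shape[0],:z.shape[1]]
    c=np.stack([(u-K[0,2])/K[0,0]*z,(v-K[1,2])/K[1,1]*z,z],-1)
    w=c@d['T'][:3,:3].T+d['T'][:3,3];w[z<=0]=np.nan;return w
def proj(d,p):
    q=(np.atleast_2d(p)-d['T'][:3,3])@d['T'][:3,:3];K=np.array(d['K'])
    return np.stack([q[:,0]/q[:,2]*K[0,0]+K[0,2],q[:,1]/q[:,2]*K[1,1]+K[1,2]],-1)
E
python3 - <<'E'
from h import *
print(env.sense())
for n in ["scene","side"]:
    d=snap(n); cv2.imwrite(f'pics/{n}0.png',d['color']); print(n,d['origin'],d['attitude'],d['K'])
    w=cloud(d)
    for l in ["press","cover_lip","nest_corner","blank_center","drift_center","drift_tip","drift_hole","guard_center","guard_edge","guard_stop","knuckle_low","knuckle_high","pin_low","pin_high","knife","adaptor","can","box_red","box_blue"]:
        r=finder.recognise(n,l)
        print(l,[(round(x['conf'],2),np.round(x['pixel']).tolist(),np.round(w[int(x['pixel'][0]),int(x['pixel'][1])]).tolist()) for x in r[:3]])
E
```

```text
pics
{'t': 0.0, 'joints': array([-1.39481058e+00,  2.59325968e-01,  1.53611201e+00,  2.83600171e-06,
        1.34798929e+00, -2.02806536e-01]), 'joint_velocities': array([-0.00148536,  0.00118374,  0.00103636,  0.00063382, -0.00138063,
        0.0005295 ]), 'joint_torque': array([-7.83049672e-04, -4.46036518e+01, -2.90578437e+01, -2.84239150e-04,
        1.15894733e-02, -1.21752873e-05]), 'tool_pos': array([ 203.31605868, -510.48332612,  241.47223244]), 'tool_rot': array([-3.13979620e+00, -3.72233912e-04,  3.78791316e-01]), 'wrist_force': array([-0.07601791, -0.01046411,  0.06982201]), 'ft_torque': array([-0.04039901, -0.04240652, -0.02356612]), 'finger_force': 0.0, 'width': 85.17852490505348}
scene [907.05419125 693.41910282 988.69025819] [-2.33243169  0.01315529  2.633449  ] [[424.87331265   0.         275.6935195 ]
 [  0.         424.87331265 208.60864246]
 [  0.           0.           1.        ]]
press [(0.92, [259.0, 234.0], [638.0, -65.0, 31.0]), (0.73, [352.0, 347.0], [589.0, 391.0, 193.0])]
cover_lip [(0.97, [256.0, 231.0], [640.0, -81.0, 34.0])]
nest_corner [(0.73, [257.0, 
[... 2350 characters left out ...]
(0.56, [185.0, 312.0], [623.0, -429.0, 57.0])]
guard_stop [(0.55, [192.0, 237.0], [634.0, 33.0, 225.0])]
knuckle_low [(0.9, [284.0, 180.0], [545.0, 373.0, 141.0])]
knuckle_high [(0.92, [280.0, 187.0], [493.0, 397.0, 194.0])]
pin_low [(0.84, [193.0, 233.0], [639.0, 47.0, 223.0])]
pin_high [(0.73, [196.0, 236.0], [875.0, -248.0, 18.0])]
knife [(0.8, [252.0, 305.0], [437.0, -51.0, 24.0]), (0.25, [191.0, 238.0], [637.0, 25.0, 221.0])]
adaptor [(0.52, [281.0, 277.0], [434.0, 110.0, 19.0])]
can [(0.59, [181.0, 276.0], [697.0, -282.0, 115.0]), (0.47, [193.0, 234.0], [637.0, 45.0, 226.0])]
box_red [(0.78, [184.0, 313.0], [625.0, -441.0, 61.0])]
box_blue [(0.66, [262.0, 166.0], [723.0, 268.0, 67.0])]
```

View pics/scene0.png

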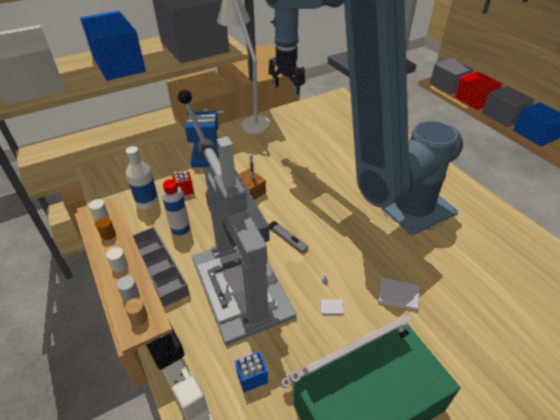

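View pics/side0.png

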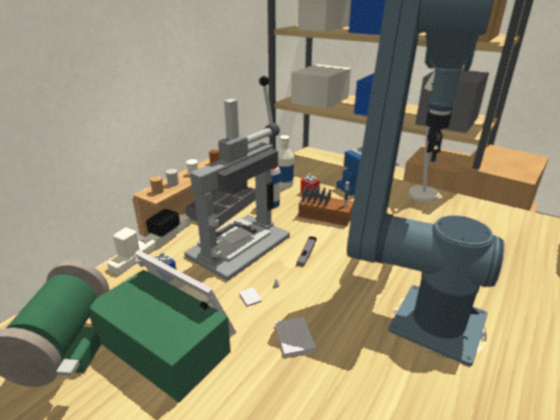

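```bash
python3 - <<'E'
from h import *
A=[];
for n in ["scene","side"]:
    d=load(n); w=cloud(d).reshape(-1,3); A.append(w[~np.isnan(w[:,0])])
for n,P in zip(["scene","side","both"],A+[np.vstack(A)]):
    def box(c,r): return P[(np.abs(P-c)<r).all(1)]
    print(n,len(P))
    q=box([660,0,22],[200,220,4]); 
    print(' base',len(q),cv2.minAreaRect(q[:,:2].astype(np.float32)), np.median(q[:,2]))
    q=box([440,-310,60],[160,120,4]); print(' block',len(q),cv2.minAreaRect(q[:,:2].astype(np.float32)),np.median(q[:,2]))
    q=box([440,-340,125],[60,60,40]); 
    for z in range(70,165,10):
        s=q[np.abs(q[:,2]-z)<5]
        if len(s): print('  drift z',z,len(s),np.round(np.median(s,0),1),np.round(s.std(0),1))
    q=box([651,10,46],[110,110,4]); print(' blank?',len(q),cv2.minAreaRect(q[:,:2].astype(np.float32)),np.median(q,0))
    q=box([560,380,100],[200,130,110]); q=q[q[:,2]>128];print(' guardtop',len(q),q.min(0),q.max(0))
    q=q[np.argsort(q[:,0])]; print(np.round(q[::max(1,len(q)//25)],0).tolist())
E
```

```text
scene 233406
 base 1791 ((683.117919921875, -8.088958740234375), (355.4313049316406, 410.933837890625), 80.96866607666016) 21.704020840093904
 block 283 ((448.3810119628906, -342.06890869140625), (74.81534576416016, 96.73237609863281), 8.642047882080078) 59.825625818375784
  drift z 90 6 [ 440.1 -342.    89. ] [3.8 2.6 1.1]
  drift z 100 12 [ 439.7 -339.2   98.3] [24.  16.   2.3]
  drift z 110 10 [ 439.5 -340.8  109.1] [3.  1.7 3.2]
  drift z 120 9 [ 438.9 -342.7  121.3] [2.6 2.5 2.5]
  drift z 130 8 [ 439.9 -342.6  130.7] [3.5 3.3 2.9]
  drift z 140 11 [ 438.2 -342.   141. ] [3.2 3.5 2.5]
  drift z 150 9 [ 437.6 -342.4  150.6] [3.2 2.5 2.4]
  drift z 160 5 [ 435.8 -345.   155.7] [2.6 3.4 0.6]
 blank? 772 ((680.38525390625, -13.175582885742188), (180.88046264648438, 98.247802734375), 84.45757293701172) [682.24044611   0.85624722  46.07988042]
 guardtop 990 [426.45716013 353.82592456 131.08980507] [705.60193646 410.82207827 199.47207336]
[[426.0, 393.0, 193.0], [436.0, 396.0, 156.0], [441.0, 376.0, 131.0], [446.0, 402.0, 161.0], [453.0, 392.0, 193.0], [467.0, 396.0, 191.0], [481.0, 39
[... 2862 characters left out ...]
432]
 guardtop 2827 [421.54899043 353.82592456 128.00875878] [759.99776091 509.87835318 199.47207336]
[[422.0, 389.0, 167.0], [428.0, 407.0, 154.0], [435.0, 403.0, 161.0], [442.0, 411.0, 158.0], [452.0, 398.0, 190.0], [469.0, 381.0, 158.0], [484.0, 387.0, 195.0], [500.0, 394.0, 183.0], [516.0, 387.0, 195.0], [532.0, 374.0, 145.0], [549.0, 386.0, 197.0], [565.0, 390.0, 193.0], [581.0, 382.0, 196.0], [597.0, 391.0, 183.0], [613.0, 390.0, 195.0], [630.0, 389.0, 183.0], [646.0, 388.0, 182.0], [661.0, 386.0, 196.0], [676.0, 371.0, 143.0], [692.0, 372.0, 133.0], [706.0, 469.0, 131.0], [716.0, 486.0, 138.0], [726.0, 488.0, 135.0], [736.0, 491.0, 170.0], [748.0, 499.0, 164.0], [760.0, 509.0, 196.0]]
```

```bash
cat > fit.py <<'E'
from h import *
from scipy.optimize import least_squares
# faces: (axis, value, lo3, hi3) rectangles in press frame
def rect(a,v,lo,hi): 
    lo=list(lo);hi=list(hi);lo[a]=hi[a]=v;return np.array([lo,hi],float)
F=[rect(2,22,(-100,-155,0),(100,155,0)),rect(0,-100,(0,-155,0),(0,155,22)),rect(1,155,(-100,0,0),(100,0,22)),
 rect(1,-155,(-100,0,0),(100,0,22)),rect(0,100,(0,-155,0),(0,155,22)),
 rect(0,-25,(0,115,22),(0,145,300)),rect(0,-25,(0,-145,22),(0,-115,300)),
 rect(1,145,(-25,0,22),(25,0,300)),rect(1,-115,(-25,0,22),(25,0,300)),
 rect(0,-55,(0,-145,265),(0,95,315)),rect(1,95,(-55,0,265),(-25,0,315)),rect(2,315,(-55,-145,0),(-25,95,0))]
def dist(p,P):
    c,s=np.cos(p[2]),np.sin(p[2]);L=P-[p[0],p[1],0]
    L=np.stack([c*L[:,0]+s*L[:,1],-s*L[:,0]+c*L[:,1],L[:,2]],1)
    return np.min([np.linalg.norm(L-np.clip(L,f[0],f[1]),axis=1) for f in F],0)
def fit(P,p0,cut=25):
    p=np.array(p0,float)
    for it in range(6):
        m=dist(p,P)<cut; r=least_squares(lambda q:dist(q,P[m]),p,loss='soft_l1',f_scale=2,x_scale=[1,1,.01]); p=r.x; cut=max(6,cut*.7)
    return p,m.sum(),np.median(dist(p,P[m])),r.cost/m.sum()
if __name__=="__main__":
    A=[]
    for n in ["scene","side"]:
        w=cloud(load(n)).reshape(-1,3);w=w[~np.isnan(w[:,0])]
        w=w[(np.abs(w[:,:2]-[680,-10])<230).all(1)&(w[:,2]>5)&(w[:,2]<330)];A.append(w)
    for n,P in zip(["scene","side","both"],A+[np.vstack(A)]):
        for y0 in (-.12,.0,.12): print(n,len(P),fit(P[::2],(680,-10,y0)))
    print(load("scene")['T'].round(3).tolist())
E
python3 fit.py; python3 - <<'E'
from h import *
d=snap("wrist");print(d['mount'],d['K'])
# guard plane fit
A=np.vstack([cloud(load(n)).reshape(-1,3) for n in ["scene","side"]]);A=A[~np.isnan(A[:,0])]
for n in ["scene","side"]:
    P=cloud(load(n)).reshape(-1,3)
    q=P[(P[:,0]>415)&(P[:,0]<720)&(P[:,1]>330)&(P[:,1]<410)&(P[:,2]>8)&(P[:,2]<192)]
    rng=np.random.default_rng(0);best=0
    for _ in range(800):
        a=q[rng.choice(len(q),3)];nn=np.cross(a[1]-a[0],a[2]-a[0]);l=np.linalg.norm(nn)
        if l<500: continue
        nn/=l
        if abs(nn[2])>.5 or abs(nn[1])<.7: continue
        m=np.abs((q-a[0])@nn)<2.5
        if m.sum()>best: best=m.sum();M=m
    c=q[M].mean(0);nn=np.linalg.svd(q[M]-c,full_matrices=False)[2][2];nn*=-np.sign(nn[1])
    print(n,len(q),best,c,nn,'tilt',np.arcsin(nn[2]),'yaw',np.arctan2(nn[1],nn[0]))
    t=np.array([-nn[1],nn[0],0]);t/=np.linalg.norm(t);u=np.cross(nn,t)
    s=(q[M]-c)@t;v=(q[M]-c)@u;print(np.percentile(s,[.5,99.5]),np.percentile(v,[.5,99.5]),t,u)
E
```

```text
scene 13590 (array([ 6.54857312e+02,  1.15906240e+01, -9.40423622e-02]), np.int64(2175), np.float64(0.9481316609363688), np.float64(1.0565991520828721))
scene 13590 (array([ 6.54857453e+02,  1.15906128e+01, -9.40415504e-02]), np.int64(2175), np.float64(0.9481160936266377), np.float64(1.0565991518723907))
scene 13590 (array([ 6.54856799e+02,  1.15931409e+01, -9.39931420e-02]), np.int64(2174), np.float64(0.9482528027970432), np.float64(1.0531265646256185))
side 10306 (array([ 6.53592976e+02,  1.30065904e+01, -9.48616521e-02]), np.int64(2568), np.float64(1.0676121990996978), np.float64(1.2192120247592946))
side 10306 (array([ 6.53592976e+02,  1.30065904e+01, -9.48616526e-02]), np.int64(2568), np.float64(1.067612165262696), np.float64(1.2192120247593508))
side 10306 (array([ 6.53592976e+02,  1.30065904e+01, -9.48616526e-02]), np.int64(2568), np.float64(1.0676121628405586), np.float64(1.219212024759354))
both 23896 (array([ 6.53661878e+02,  1.22680295e+01, -9.51264172e-02]), np.int64(4738), np.float64(1.0721268879785733), np.float64(1.1999757085385634))
both 23896 (array([ 6.53661867e+02,
[... 641 characters left out ...]
0  1.00000000e+00]] [[293.39687163   0.         281.21090308]
 [  0.         293.39687163 209.40891608]
 [  0.           0.           1.        ]]
scene 3024 426 [563.11282537 396.87832189 130.86110329] [-0.04719112 -0.99308651 -0.1074811 ] tilt -0.1076891231599799 yaw -1.6182802514163885
[-146.86605453  133.79579305] [-107.33376917   61.60479066] [ 0.99887285 -0.04746608  0.        ] [-0.00510171 -0.10735995  0.99420713]
side 2280 830 [548.33430112 376.63920573 148.71200987] [-0.02767347 -0.91662891  0.39878017] tilt 0.41018628920364564 yaw -1.6009776442460382
[-126.0741417   143.38288893] [-106.67084419   46.45294407] [ 0.99954458 -0.03017674  0.        ] [0.01203388 0.39859856 0.91704655]
```

Call:
move_arm(rows=[[0,[0.25,0.2,0.1],[0,0,1]],[0,[0.25,0.2,0.1],[0,0,1]],[0,[0.25,0.2,0.1],[0,0,1]],[0,[0.25,0.2,0.1],[0,0,1]],[0,[0.25,0.2,0.1],[0,0,1]],[0,[0.25,0.2,0.1],[0,0,1]],[0,[0.25,0.2,0.1],[0,0,1]],[0,[0.25,0.2,0.1],[0,0,1]]])

```text
t: 2.72
tool_pos: [263.7, -462.7, 266.5]
tool_rot: [3.142, 0.0, 1.081]
wrist_force: [-0.7, 0.2, 0.2]
width: 85.3
finger_force: 0.0
```

Call:
move_arm(rows=[[0,[0.25,0.2,0],[0,0,1]],[0,[0.25,0.2,0],[0,0,1]],[0,[0.25,0.2,0],[0,0,1]],[0,[0.25,0.2,0],[0,0,1]],[0,[0.25,0.2,0],[0,0,1]],[0,[0.25,0.2,0],[0,0,1]],[0,[0.25,0.2,0],[0,0,1]],[0,[0.25,0.2,0],[0,0,1]]])

```text
t: 3.38
tool_pos: [323.8, -414.7, 266.3]
tool_rot: [-3.142, 0.0, 1.779]
wrist_force: [0.4, -0.2, -0.9]
width: 85.1
finger_force: 0.0
```

Call:
move_arm(rows=[[0,[0.25,0.2,0],[0,0,1]],[0,[0.25,0.2,0],[0,0,1]],[0,[0.25,0.2,0],[0,0,1]],[0,[0.25,0.2,0],[0,0,1]],[0,[0.25,0.2,0],[0,0,1]],[0,[0.25,0.2,0],[0,0,1]],[0,[0.25,0.2,0],[0,0,1]],[0,[0.25,0.2,0],[0,0,1]]])

```text
t: 4.05
tool_pos: [383.8, -366.7, 266.3]
tool_rot: [3.142, 0.0, 2.477]
wrist_force: [0.2, -0.4, -0.1]
width: 85.6
finger_force: 0.0
```

Call:
move_arm(rows=[[0,[0.2,0.1,0],[0,0,1]],[0,[0.2,0.1,0],[0,0,1]],[0,[0.2,0.1,0],[0,0,1]],[0,[0.2,0.1,0],[0,0,1]],[0,[0.2,0.1,0],[0,0,1]],[0,[0.2,0.1,0],[0,0,1]],[0,[0.2,0.1,0],[0,0,0.6]],[0,[0,0,0],[0,0,0]]])

```text
t: 4.72
tool_pos: [426.2, -345.5, 266.3]
tool_rot: [3.141, 0.0, 3.052]
wrist_force: [-0.6, 0.9, -0.8]
width: 85.5
finger_force: 0.0
```

```bash
python3 - <<'E'
from h import *
s=env.sense();print(s['t'],s['joints'].round(3),s['tool_pos'].round(1),s['tool_rot'].round(4))
d=snap("wrist");cv2.imwrite('pics/w1.png',d['color'])
w=cloud(d);P=w.reshape(-1,3)
for l in ["drift_center","drift_tip","drift_hole"]:
    r=finder.recognise("wrist",l);print(l,[(round(x['conf'],2),np.round(x['pixel']).tolist(),w[int(x['pixel'][0]),int(x['pixel'][1])].round(0).tolist()) for x in r[:3]])
q=P[(np.abs(P-[436,-345,110])<[25,25,42]).all(1)]
for z in range(75,165,10):
    s=q[np.abs(q[:,2]-z)<5]
    if len(s): print('drift z',z,len(s),np.round(np.median(s,0),1),np.round(s.min(0),1),np.round(s.max(0),1))
q=P[(np.abs(P-[440,-330,60])<[160,120,3]).all(1)];print(cv2.minAreaRect(q[:,:2].astype(np.float32)),len(q))
E
```

```text
4.7167 [-8.850e-01  2.410e-01  1.499e+00  1.000e-03  1.401e+00 -2.366e+00] [ 426.2 -345.5  266.3] [3.1413e+00 4.0000e-04 3.0519e+00]
drift_center [(0.64, [204.0, 284.0], [428.0, -343.0, 129.0])]
drift_tip [(0.87, [206.0, 282.0], [428.0, -346.0, 135.0]), (0.18, [278.0, 492.0], [590.0, -62.0, 31.0])]
drift_hole [(0.61, [239.0, 302.0], [493.0, -327.0, 62.0]), (0.44, [345.0, 340.0], [695.0, -279.0, 21.0])]
drift z 75 21 [ 428.4 -343.8   75.3] [ 427.6 -349.8   70. ] [ 432.1 -338.5   79.9]
drift z 85 19 [ 428.2 -343.8   87.3] [ 427.  -349.5   80.2] [ 430.8 -338.6   90. ]
drift z 95 24 [ 428.1 -344.4   94.8] [ 427.1 -349.5   90.2] [ 432.7 -338.    99.7]
drift z 105 30 [ 427.9 -343.9  105.5] [ 427.  -349.4  100.2] [ 432.  -338.1  109.9]
drift z 115 29 [ 427.9 -343.   116. ] [ 427.1 -349.2  110.1] [ 431.6 -338.3  119.7]
drift z 125 43 [ 428.3 -344.1  124.5] [ 426.8 -350.5  120.5] [ 433.7 -338.5  129.7]
drift z 135 37 [ 428.7 -343.3  135.2] [ 427.7 -349.1  130. ] [ 431.6 -338.7  140. ]
drift z 145 39 [ 428.5 -344.2  146. ] [ 427.5 -350.   140.1] [ 431.6 -339.   149.9]
drift z 155 15 [ 429.8 -343.4  151.5] [ 427.8 -350.   150. ] [ 437.5 -338.6  152. ]
((504.05706787109375, -328.42852783203125), (191.4950714111328, 90.18571472167969), 12.649084091186523) 7682
```

View pics/w1.png

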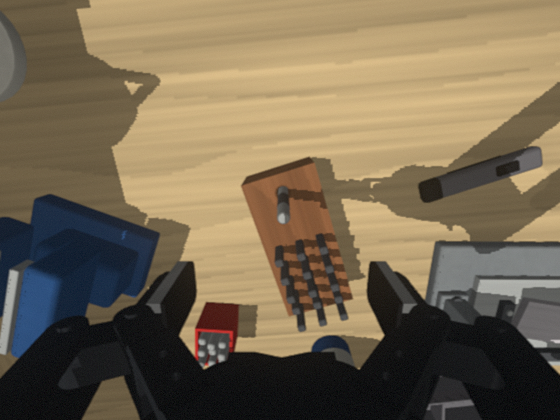

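```bash
python3 -c "
import cv2;a=cv2.imread('pics/w1.png')[150:340,220:380];cv2.imwrite('pics/w1c.png',cv2.resize(a,None,fx=3,fy=3))"
```

```text
(no output)
```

View pics/w1c.png

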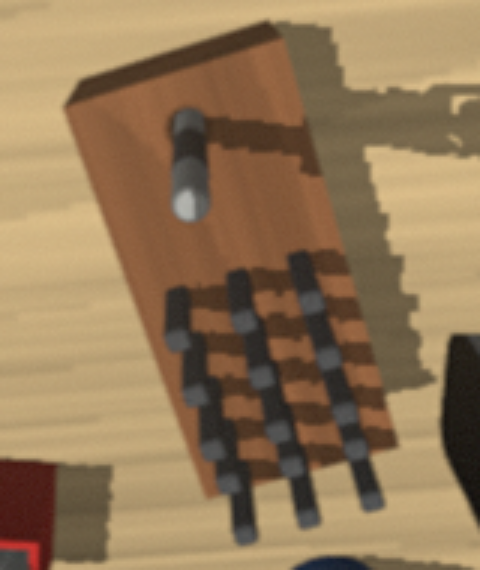

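Possible mix-ups in the wrist picture: the square letter punches around (280,310) against the round drift at (205,283). In the scene picture, the plates on the bench at (304,332) and (296,398) against the blank in the nest at (279,235). The crop shows the lone smooth round rod, so that is the drift. I'm descending on it.

Call:
move_arm(rows=[[60,[0.24,0.04,-0.5],[0,0,0]],[60,[0,0,-0.9],[0,0,0]],[60,[0,0,-0.9],[0,0,0]],[60,[0,0,-0.9],[0,0,0]],[60,[0,0,-0.9],[0,0,0]],[60,[0,0,-0.5],[0,0,0]],[60,[0,0,-0.28],[0,0,0]],[60,[0,0,0],[0,0,0]]])

```text
t: 5.58
tool_pos: [431.5, -344.2, 118.1]
tool_rot: [3.139, -0.003, 3.048]
wrist_force: [0.1, 1.0, -0.2]
width: 65.6
finger_force: 0.0
```

Call:
move_arm(rows=[[255,[0,0,0],[0,0,0]],[255,[0,0,0],[0,0,0]],[255,[0,0,0],[0,0,0]],[255,[0,0,0],[0,0,0]],[255,[0,0,0],[0,0,0]],[255,[0,0,0],[0,0,0]],[255,[0,0,0],[0,0,0]],[255,[0,0,0],[0,0,0]]])

```text
t: 6.25
tool_pos: [433.1, -345.5, 120.9]
tool_rot: [-3.14, 0.002, 3.049]
wrist_force: [-0.5, -0.3, 5.5]
width: 10.4
finger_force: 58.5
```

Call:
move_arm(rows=[[255,[0,0,0.3],[0,0,0]],[255,[0,0,0.6],[0,0,0]],[255,[0,0,0.8],[0,0,0]],[255,[0,0,0.9],[0,0,0]],[255,[0,0,0.9],[0,0,0]],[255,[0,0,0.8],[0,0,0]],[255,[0,0.4,0.7],[0,0,0]],[255,[0,0.7,0],[0,0,0]]])

```text
t: 6.92
tool_pos: [433.8, -314.4, 274.7]
tool_rot: [-3.136, 0.006, 3.047]
wrist_force: [2.0, -0.3, -0.5]
width: 10.3
finger_force: 58.7
```

Call:
move_arm(rows=[[255,[0,0.9,0],[0,0,0]],[255,[0,0.9,0],[0,0,0]],[255,[0,0.9,0],[0,0,0]],[255,[0,0.9,0],[0,0,0]],[255,[0,0.9,0],[0,0,0]],[255,[0,0.9,0],[-0.09,-0.99,0]],[255,[0,0.9,0],[-0.09,-0.99,0]],[255,[0,0.9,0],[-0.09,-0.99,0]]])

```text
t: 7.58
tool_pos: [432.5, -94.2, 269.9]
tool_rot: [3.14, 0.263, 3.049]
wrist_force: [0.9, 0.3, 0.3]
width: 10.3
finger_force: 58.6
```

Call:
move_arm(rows=[[255,[0.05,0.9,-0.4],[-0.09,-0.99,0]],[255,[0.05,0.9,-0.4],[-0.09,-0.99,0]],[255,[0.05,0.9,-0.4],[-0.09,-0.99,0]],[255,[0.05,0.9,-0.4],[-0.09,-0.99,0]],[255,[0.05,0.9,-0.4],[-0.09,-0.99,0]],[255,[0.05,0.9,-0.4],[-0.09,-0.99,0]],[255,[0.05,0.5,-0.4],[0,0,0]],[255,[0.05,0,-0.4],[0,0,0]]])

```text
t: 8.25
tool_pos: [434.1, 73.3, 197.6]
tool_rot: [3.131, 0.744, 3.048]
wrist_force: [0.8, -0.3, -0.1]
width: 10.5
finger_force: 59.2
```

```bash
python3 - <<'E'
from h import *
from fit import fit
s=env.sense();print(s['t'],s['joints'].round(3),s['tool_pos'].round(1),s['tool_rot'].round(4),s['width'])
d=snap("wrist");cv2.imwrite('pics/w2.png',d['color'])
w=cloud(d);P=w.reshape(-1,3);P=P[~np.isnan(P[:,0])]
Q=P[(np.abs(P[:,:2]-[680,-10])<230).all(1)&(P[:,2]>5)&(P[:,2]<330)]
print(fit(Q,(653.9,12.2,-.0945)))
p=np.array([653.9,12.2,-.0945]);c,sn=np.cos(p[2]),np.sin(p[2])
L=P-[p[0],p[1],0];L=np.stack([c*L[:,0]+sn*L[:,1],-sn*L[:,0]+c*L[:,1],L[:,2]],1)
q=L[(np.abs(L[:,0])<75)&(np.abs(L[:,1])<90)&(np.abs(L[:,2]-46)<4)]
# rod points relative tool
R0=R.from_euler('xyz',s['tool_rot']).as_matrix()
t=(P-s['tool_pos'])@R0
r=t[(np.abs(t[:,0])<20)&(np.abs(t[:,1])<20)&(t[:,2]>15)&(t[:,2]<125)]
for z in range(20,125,15):
    k=r[np.abs(r[:,2]-z)<7]
    if len(k): print('rod',z,len(k),np.median(k,0).round(1),k.max(0).round(1))
np.save('L.npy',L);print(len(q),np.median(q,0))
# bird view map in press frame
im=np.zeros((300,300,3),np.uint8)
C=d['color'].reshape(-1,3)[~np.isnan(w.reshape(-1,3)[:,0])]
m=(np.abs(L[:,0])<100)&(np.abs(L[:,1])<120)&(L[:,2]>28)&(L[:,2]<52)
big=np.zeros((600,500,3),np.uint8)
for (x,y,z),col in zip(L[m],C[m]): cv2.circle(big,(int(250-y*2),int(300-x*2.5)),2,tuple(int(v) for v in col),-1)
both=np.zeros((600,780,3),np.uint8);both[:420,:280]=cv2.resize(d['color'],(280,210)).repeat(2,0) if 0 else 0
cv2.imwrite('pics/bird.png',big)
E
```

```text
8.25 [-0.098 -0.234  2.409  0.059  0.223 -1.632] [434.1  73.3 197.6] [3.1314 0.7441 3.0483] 10.474614069380198
(array([ 6.48205074e+02,  1.37957735e+01, -1.38693938e-01]), np.int64(16251), np.float64(1.1237782887914705), np.float64(1.399838747623434))
rod 20 157 [ 2.9 -0.2 20.9] [ 4.1  5.7 26.8]
rod 35 133 [ 2.1 -0.2 34. ] [ 3.5  5.9 42. ]
rod 50 116 [ 1.2 -0.6 49.6] [ 2.6  5.2 57. ]
rod 65 92 [ 0.2 -0.6 64.5] [ 1.8  4.9 71.8]
rod 80 81 [-0.5 -1.  79.8] [ 1.1  5.1 86.9]
rod 95 60 [-1.3 -0.6 94.5] [1.000e-01 4.800e+00 1.009e+02]
1659 [ 10.49808935 -11.61358294  44.75933887]
```

View pics/w2.png

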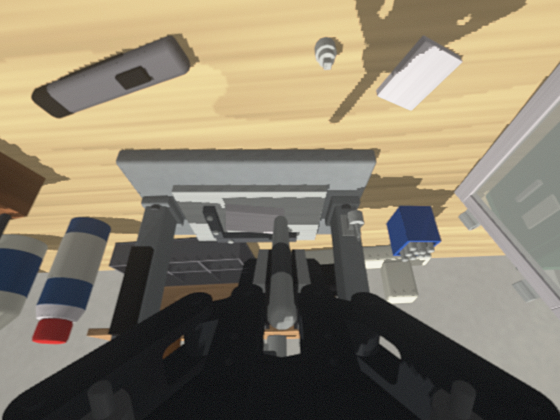

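```bash
cat > nest.py <<'E'
from h import *
def tolocal(P,p=(653.9,12.2,-.0945)):
    c,sn=np.cos(p[2]),np.sin(p[2]);L=P-[p[0],p[1],0]
    return np.stack([c*L[...,0]+sn*L[...,1],-sn*L[...,0]+c*L[...,1],L[...,2]],-1)
def bird(d,name,p=(653.9,12.2,-.0945)):
    w=cloud(d);L=tolocal(w).reshape(-1,3);C=d['color'].reshape(-1,3)
    m=(np.abs(L[:,0])<90)&(np.abs(L[:,1])<120)&(L[:,2]>28)&(L[:,2]<60)
    big=np.zeros((560,740,3),np.uint8)
    for (x,y,z),col in zip(L[m],C[m]): cv2.circle(big,(int(370-y*3),int(280-x*3)),4,tuple(int(v) for v in col),-1)
    for k in range(-90,91,30): cv2.line(big,(0,280-3*k),(8,280-3*k),(0,255,255),1);cv2.line(big,(370-3*k,0),(370-3*k,8),(0,255,255),1)
    cv2.imwrite(name,big);return L
E
python3 - <<'E'
from nest import *
from fit import fit
d=snap("wrist");s=env.sense();print(s['tool_pos'].round(1),s['tool_rot'].round(4))
L=bird(d,'pics/bird1.png')
P=cloud(d).reshape(-1,3);P=P[~np.isnan(P[:,0])]
Q=P[(np.abs(P[:,:2]-[680,-10])<230).all(1)&(P[:,2]>5)&(P[:,2]<330)]
print(fit(Q,(653.9,12.2,-.0945)))
from nest import tolocal
for lo in range(28,60,2):
    m=(np.abs(L[:,0])<75)&(np.abs(L[:,1])<90)&(np.abs(L[:,2]-lo)<1);print(lo,m.sum(),end='; ')
E
```

```text
[436.6  71.8 199.3] [3.1343 0.748  3.0515]
(array([ 6.48239686e+02,  1.37692093e+01, -1.38529619e-01]), np.int64(16478), np.float64(1.1163911914698161), np.float64(1.4007223542250031))
28 172; 30 177; 32 2054; 34 1476; 36 171; 38 159; 40 172; 42 157; 44 1053; 46 544; 48 36; 50 0; 52 0; 54 0; 56 0; 58 0;
```

View pics/bird1.png

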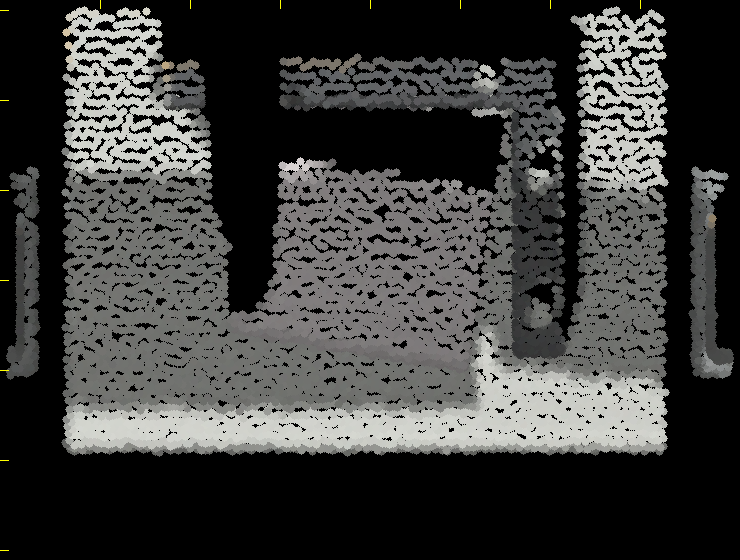

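```bash
cat >> nest.py <<'E'
def toolT(s):
    T=np.eye(4);T[:3,:3]=R.from_euler('xyz',s['tool_rot']).as_matrix();T[:3,3]=s['tool_pos'];return T
def rod(P,s):
    T=toolT(s);t=(P-T[:3,3])@T[:3,:3]
    r=t[(np.abs(t[:,0])<14)&(np.abs(t[:,1])<14)&(t[:,2]>16)&(t[:,2]<130)]
    from scipy.optimize import least_squares
    k=r[r[:,2]<90]
    f=lambda a:np.hypot(k[:,0]-a[0]-a[1]*k[:,2],k[:,1]-a[2]-a[3]*k[:,2])-6
    a=least_squares(f,[-3,0,0,0],loss='soft_l1',f_scale=1).x
    return a,np.percentile(r[:,2],[98,99.7,100])
def blank(L,x0=(0,-5),zc=(42.5,49)):
    m=(L[:,2]>zc[0])&(L[:,2]<zc[1])&(np.abs(L[:,0]-x0[0])<75)&(L[:,1]>-47)&(L[:,1]<80)&(L[:,0]<57)
    return L[m]
E
python3 - <<'E'
from nest import *
d=load("wrist");s=env.sense()
P=cloud(d).reshape(-1,3);L=tolocal(P)
a,e=rod(P[~np.isnan(P[:,0])],s);print('rod',a.round(3),e)
for z in (99,): 
    b=np.array([a[0]+a[1]*z,a[2]+a[3]*z,z,1]);wb=(toolT(s)@b)[:3];print('ball world',wb.round(1),'press',tolocal(wb).round(1))
ok=~np.isnan(L[:,0])
nz=L[ok&(np.abs(L[:,0]+35)<8)&(np.abs(L[:,1]-60)<20)];print('nest z',np.median(nz[:,2]))
f=L[ok&(L[:,2]>37)&(L[:,2]<44)&(np.abs(L[:,1])<20)&(L[:,0]>50)];print('far face x',np.percentile(f[:,0],[5,25,50]))
f=L[ok&(L[:,2]>44)&(L[:,2]<50)&(np.abs(L[:,1]-10)<20)&(L[:,0]>52)];print('far top x',np.percentile(f[:,0],[1,5,50]), np.median(f[:,2]))
f=L[ok&(L[:,2]>37)&(L[:,2]<49)&(np.abs(L[:,0])<20)&(L[:,1]<-42)&(L[:,1]>-75)];print('right y',np.percentile(f[:,1],[50,90,97,100]))
b=blank(L[ok]);h=cv2.convexHull(b[:,:2].astype(np.float32));print('blank',cv2.minAreaRect(b[:,:2].astype(np.float32)),cv2.approxPolyDP(h,3,True)[:,0].round(1).tolist())
# front edge and right edge
for y in range(-40,45,8):
    k=b[np.abs(b[:,1]-y)<4]
    if len(k)>5: print('y',y,'x',np.percentile(k[:,0],[1,4,97]).round(1))
for x in range(-20,40,8):
    k=b[np.abs(b[:,0]-x)<4]
    if len(k)>5: print('x',x,'y',np.percentile(k[:,1],[3,97]).round(1))
E
```

```text
rod [ 0.318 -0.055  0.599 -0.006] [ 98.12707669  99.91561213 100.66220264]
ball world [507.5  66.1 130.2] press [-150.9   39.9  130.2]
nest z 32.95589428201343
far face x [58.23090625 58.9460272  59.55458621]
far top x [58.55457328 59.38280404 64.57892835] 44.77149972442561
right y [-54.08255553 -48.50814532 -48.37397345 -48.20083467]
blank ((6.548854827880859, 3.25543212890625), (79.38579559326172, 61.75522994995117), 80.8348159790039) [[38.20000076293945, 29.299999237060547], [-16.0, 46.599998474121094], [-28.899999618530273, -31.200000762939453], [28.200000762939453, -39.70000076293945], [39.29999923706055, 12.300000190734863]]
y -40 x [ 6.9  7.1 28.8]
y -32 x [-29.  -28.4  29. ]
y -24 x [-27.7 -27.3  29.3]
y -16 x [-27.1 -27.   31.2]
y -8 x [-25.3 -24.8  33.4]
y 0 x [-23.9 -23.2  34. ]
y 8 x [-22.9 -22.5  34.3]
y 16 x [-22.5 -21.5  38.4]
y 24 x [-20.1 -19.6  37.6]
y 32 x [-19.6 -18.4  30.9]
y 40 x [-17.5 -17.5 -10.3]
x -20 y [-30.9  38.3]
x -12 y [-32.   43.9]
x -4 y [-33.1  31.4]
x 4 y [-34.8  29.8]
x 12 y [-35.4  29.7]
x 20 y [-36.4  29.1]
x 28 y [-37.4  27.4]
x 36 y [-23.7  28.6]
```

Call:
move_arm(rows=[[255,[0.42,-0.3,-0.3],[0,0,0]],[255,[0.42,-0.3,-0.3],[0,0,0]],[255,[0.42,-0.3,-0.3],[0,0,0]],[255,[0.42,-0.3,-0.3],[0,0,0]],[255,[0.42,-0.3,-0.3],[0,0,0]],[255,[0.42,-0.3,-0.3],[0,0,0]],[255,[0.42,-0.3,-0.3],[0,0,0]],[255,[0.38,-0.3,-0.3],[0,0,0]]])

```text
t: 9.02
tool_pos: [526.9, -9.9, 150.9]
tool_rot: [3.114, 0.731, 3.048]
wrist_force: [-0.0, 0.1, -0.4]
width: 10.4
finger_force: 59.2
```

```bash
cat > look.py <<'E'
from nest import *
import sys
d=snap("wrist");d=snap("wrist");s=env.sense();print(s['t'],s['joints'].round(3),s['tool_pos'].round(1),s['tool_rot'].round(4),s['wrist_force'].round(1))
P=cloud(d).reshape(-1,3);P=P[~np.isnan(P[:,0])];L=tolocal(P)
a,e=rod(P,s);b=np.array([a[0]+a[1]*99,a[2]+a[3]*99,99,1]);wb=(toolT(s)@b)[:3];print('rod',a.round(3),e.round(1),'ball press',tolocal(wb).round(1))
nz=np.median(L[(np.abs(L[:,0]+48)<6)&(np.abs(L[:,1]-60)<20)][:,2]);print('nest z',nz)
f=L[(L[:,2]>nz+4)&(L[:,2]<nz+14)&(np.abs(L[:,0])<20)&(L[:,1]<-42)&(L[:,1]>-56)];fy=np.percentile(f[:,1],[90,97]) if len(f) else 0
f=L[(L[:,2]>nz+10)&(L[:,2]<nz+14)&(np.abs(L[:,1])<30)&(L[:,0]>52)];print('fence y',fy,'far top x',np.percentile(f[:,0],[1,5]) if len(f) else 0)
k=L[(np.abs(L[:,2]-nz-12)<3)&(np.abs(L[:,0])<57)&(L[:,1]>-46)&(L[:,1]<60)]
for y in range(-40,45,8):
    q=k[np.abs(k[:,1]-y)<4]
    if len(q)>5: print('y',y,'x',np.percentile(q[:,0],[2,97]).round(1),end='; ')
print()
for x in range(-20,56,8):
    q=k[np.abs(k[:,0]-x)<4]
    if len(q)>5: print('x',x,'y',np.percentile(q[:,1],[2,97]).round(1),end='; ')
if len(sys.argv)>1: cv2.imwrite(f'pics/{sys.argv[1]}.png',d['color'])
E
python3 look.py
```

```text
9.1167 [-0.374  0.05   2.329  1.302  0.22  -3.076] [527.  -10.3 150. ] [3.1124 0.7287 3.0446] [ 0.3 -0.2 -1.4]
rod [-2.108 -0.059 -1.19  -0.009] [ 98.2 101.  101.3] ball press [-52.3 -33.7  81.4]
nest z 33.101012928483954
fence y [-48.70957136 -48.64915192] far top x [58.06296073 58.61745121]
y -40 x [-1.5 29. ]; y -32 x [-28.3  -3.2]; y -24 x [-27.8  26.2]; y -16 x [-26.2  32.6]; y -8 x [-25.1  32. ]; y 0 x [-24.   34.3]; y 8 x [-22.5  34.6]; y 16 x [-21.5  36.6]; y 24 x [-19.7  38.2]; y 32 x [-18.5  39. ]; y 40 x [-17.3  34.6]; 
x -20 y [-32.8  40.8]; x -12 y [-33.7  43.6]; x -4 y [-35.6  42.3]; x 4 y [-25.1  40.3]; x 12 y [-22.7  39.7]; x 20 y [-23.3  38.5]; x 28 y [-27.   36.7]; x 36 y [-18.   36.8]; x 44 y [24.4 36.4];
```

```bash
cat > kin.py <<'E'
import numpy as np
from scipy.spatial.transform import Rotation as R
from scipy.optimize import least_squares
D=[([-1.39481,.259326,1.536112,0,1.34799,-.202807],[203.4,-510.9,242.0],[-3.1398,0,.3788]),
([-.885,.241,1.499,.001,1.401,-2.366],[426.2,-345.5,266.3],[3.1413,.0004,3.0519]),
([-.098,-.234,2.409,.059,.223,-1.632],[434.1,73.3,197.6],[3.1314,.7441,3.0483]),
([-.374,.05,2.329,1.302,.22,-3.076],[527,-10.3,150],[3.1124,.7287,3.0446])]
def fk(q,p):
    h,e1,lat,a2,a3,eo,Lt=p
    R1=R.from_euler('z',q[0]).as_matrix();Y=lambda a:R.from_euler('y',a).as_matrix();Z=lambda a:R.from_euler('z',a).as_matrix()
    T=np.array([0,0,h])+R1@[e1,lat,0]
    M=R1@Y(q[1]);T=T+M@[0,0,a2];M=M@Y(q[2]);T=T+M@[eo,0,a3]
    M=M@Z(q[3])@Y(q[4]);M=M@Z(q[5])@Z(p0);T=T+M@[0,0,Lt];return T,M
p0=np.pi/2
def calib():
    def f(p):
        o=[]
        for q,t,r in D:
            T,M=fk(q,p);o+=list(T-t);o+=list(300*(M.T@R.from_euler('xyz',r).as_matrix()-np.eye(3)).ravel())
        return o
    best=None
    for sgn in (1,):
        r=least_squares(f,[180,0,111,425,400,0,200]);best=r
    return best
PAR=None
def ik(pos,M,q0,par):
    lo=np.array([-3.14,-.91,.19,-1.22,.22,-3.12]);hi=np.array([3.14,2.08,2.58,4.36,2.71,3.12])
    def f(q):
        T,N=fk(q,par);return np.r_[(T-pos)/5,(N-M).ravel()*20]
    r=least_squares(f,np.clip(q0,lo+1e-3,hi-1e-3),bounds=(lo,hi));T,N=fk(r.x,par)
    return r.x,np.linalg.norm(T-pos),np.linalg.norm(R.from_matrix(N.T@M).as_rotvec())
E
python3 - <<'E'
from kin import *
r=calib();print(r.x.round(1),r.cost)
for q,t,o in D:
    T,M=fk(q,r.x);print((T-t).round(1),np.linalg.norm(R.from_matrix(M.T@R.from_euler('xyz',o).as_matrix()).as_rotvec()).round(3))
E
```

```text
[221.2   0.6 110.9 533.8 425.5  59.8 342.3] 0.3212254018106575
[-0.   0.3 -0.3] 0.0
[ 0.3 -0.1  0.3] 0.001
[-0.  -0.1 -0. ] 0.0
[ 0.  -0.1  0. ] 0.001
```

```bash
cat >> kin.py <<'E'
PAR=np.array([221.2,0.6,110.9,533.8,425.5,59.8,342.3]); PAR=calib().x
PY=-.0945; PO=np.array([653.9,12.2,0])
def p2w(v): return R.from_euler('z',PY).apply(v)+PO
def ori(th,phi=0,psi=0):
    # tool z tilted th from down toward press azimuth phi; psi spins about tool z
    base=R.from_euler('z',PY+np.pi)*R.from_euler('x',np.pi)
    ax=R.from_euler('z',PY+phi).apply([0,1,0])
    return (R.from_rotvec(-th*ax)*base*R.from_euler('z',psi)).as_matrix()
E
python3 - <<'E'
from kin import *
ball=np.array([-6.5,-1,99])
S=[[-.3,.1,2.2,0,.4,-1.6],[-.3,.3,2.2,1,.3,-2.5],[-.3,.3,2.2,-1,.3,-.6],[-.3,.3,2.,3.1,.4,1.5]]
for name,t in [('front0',(-40,-22,41)),('front1',(-6,-22,41)),('left1',(30,36,41)),('left12',(12,36,41))]:
    for th in (25,30,35,40,45,50,55,60):
        for phi in (0,):
            M=ori(np.radians(th),phi);pos=p2w(t)-M@ball
            o=min((ik(pos,M,s,PAR) for s in S),key=lambda a:a[1]+100*a[2]);print(name,th,o[0].round(2),round(o[1],2),round(o[2],3))
E
```

```text
front0 25 [-0.24  0.2   2.03  0.13  0.49 -1.81] 0.0 0.0
front0 30 [-0.25  0.17  2.12  0.23  0.34 -1.93] 0.0 0.0
front0 35 [-0.27  0.16  2.2   0.52  0.22 -2.23] 0.69 0.02
front0 40 [-0.34  0.18  2.34  1.93  0.22  2.59] 1.43 0.054
front0 45 [-0.3   0.2   2.4   2.58  0.27  1.97] 0.0 0.0
front0 50 [-0.32  0.27  2.48  2.78  0.5   1.75] 0.0 0.0
front0 55 [-0.34  0.38  2.56  2.85  0.76  1.64] 0.0 0.0
front0 60 [-0.31  0.44  2.58  2.93  0.88  1.59] 4.74 0.06
front1 25 [-0.22  0.25  1.95  0.11  0.51 -1.79] 0.0 0.0
front1 30 [-0.24  0.23  2.05  0.2   0.35 -1.88] 0.0 0.0
front1 35 [-0.25  0.22  2.13  0.44  0.22 -2.14] 0.41 0.012
front1 40 [-0.33  0.22  2.26  1.77  0.22  2.76] 1.58 0.067
front1 45 [-0.28  0.25  2.32  2.58  0.24  1.99] 0.0 0.0
front1 50 [-0.29  0.3   2.4   2.79  0.45  1.76] 0.0 0.0
front1 55 [-0.31  0.39  2.48  2.87  0.69  1.66] 0.0 0.0
front1 60 [-0.33  0.52  2.54  2.9   0.97  1.59] 0.0 0.0
left1 25 [-0.09  0.32  1.85  0.    0.54 -1.57] 0.0 0.0
left1 30 [-0.09  0.3   1.94  0.    0.38 -1.57] 0.0 0.0
left1 35 [-0.09  0.29  2.03 -0.    0.22 -1.57] 0.21 0.007
left1 40 [-0.08  0.29  2.04 -0.08  0.22 -1.48] 3.25 0.1
left1 45 [-0.1   0.32  2.23  3.13  0.22  1.58] 0.87 0.026
left1 50 [-0.09  0.35  2.29  3.14  0.37  1.57] 0.0 0.0
left1 55 [-0.09  0.42  2.36  3.14  0.6   1.57] 0.0 0.0
left1 60 [-0.09  0.52  2.42  3.14  0.84  1.57] 0.0 0.0
left12 25 [-0.09  0.29  1.89  0.    0.52 -1.57] 0.0 0.0
left12 30 [-0.09  0.27  1.98  0.    0.36 -1.57] 0.0 0.0
left12 35 [-0.09  0.26  2.06 -0.    0.22 -1.57] 0.47 0.014
left12 40 [-0.08  0.26  2.07 -0.1   0.22 -1.46] 3.58 0.108
left12 45 [-0.1   0.3   2.26  3.13  0.22  1.58] 0.6 0.018
left12 50 [-0.09  0.34  2.33  3.14  0.39  1.57] 0.0 0.0
left12 55 [-0.09  0.41  2.4   3.14  0.63  1.57] 0.0 0.0
left12 60 [-0.09  0.52  2.46  3.14  0.88  1.57] 0.0 0.0
```

```bash
cat > plan.py <<'E'
from nest import *; from kin import ik,PAR,ori,p2w,fk
def delta(pos,M,s=None,show=True):
    s=s or env.sense();T=toolT(s);d=(np.asarray(pos)-T[:3,3])/30;r=np.degrees(R.from_matrix(M@T[:3,:3].T).as_rotvec())/5
    o=ik(np.asarray(pos),M,s['joints'],PAR)
    if show: print('shift',d.round(2),'turn',r.round(2),'q',o[0].round(2),round(o[1],1),round(o[2],3))
    return d,r
E
python3 - <<'E'
from plan import *
d=load('wrist');P=cloud(d).reshape(-1,3);P=P[~np.isnan(P[:,0])]
C=(P-d['T'][:3,3])@d['T'][:3,:3];t=C@np.array(d['mount'])[:3,:3].T+np.array(d['mount'])[:3,3]
s={'tool_rot':[0,0,0],'tool_pos':np.zeros(3)};a,e=rod(t,s);print(a.round(3),e)
ball=np.array([a[0]+a[1]*99,a[2]+a[3]*99,99]);print(ball)
M=ori(np.radians(30))
for t in [(-70,-22,75),(-50,-22,42)]: delta(p2w(t)-M@ball,M)
E
```

```text
[-1.105 -0.058 -0.101 -0.008] [ 97.68933138 100.10637814 100.41409581]
[-6.79812268 -0.88874401 99.        ]
shift [0.   0.44 0.25] turn [-0.05  2.37 -0.17] q [-0.26  0.06  2.15  0.2   0.43 -1.9 ] 0.0 0.0
shift [ 0.67  0.38 -0.85] turn [-0.05  2.37 -0.17] q [-0.25  0.15  2.14  0.24  0.33 -1.94] 0.0 0.0
```

Call:
move_arm(rows=[[255,[0,0.05,0.03],[0,0.34,-0.02]],[255,[0,0.06,0.03],[0,0.34,-0.02]],[255,[0,0.06,0.03],[0,0.34,-0.02]],[255,[0,0.06,0.03],[0,0.34,-0.02]],[255,[0,0.06,0.03],[-0.02,0.34,-0.02]],[255,[0,0.06,0.03],[-0.02,0.34,-0.02]],[255,[0,0.06,0.03],[0,0.33,-0.02]],[255,[0,0,0.03],[0,0,0]]])

```text
t: 9.78
tool_pos: [526.5, 4.1, 158.3]
tool_rot: [3.136, 0.549, 3.054]
wrist_force: [1.2, 0.1, -0.2]
width: 10.4
finger_force: 59.2
```

```bash
cat >> look.py <<'E'
print()
from plan import *
C=(P-d['T'][:3,3])@d['T'][:3,:3];t=C@np.array(d['mount'])[:3,:3].T+np.array(d['mount'])[:3,3]
a,e=rod(t,{'tool_rot':[0,0,0],'tool_pos':np.zeros(3)})
ball=np.array([a[0]+a[1]*99,a[2]+a[3]*99,99]);print('ball tool',ball.round(1),'press',tolocal((d['T']@np.linalg.inv(d['mount'])@np.r_[ball,1])[:3]).round(1))
np.save('ball.npy',ball)
E
python3 look.py; python3 - <<'E'
from plan import *
ball=np.load('ball.npy');M=ori(np.radians(30))
delta(p2w((-50,-22,42))-M@ball,M)
E
```

```text
9.8833 [-0.274  0.049  2.17   0.273  0.395 -1.983] [525.8   4.5 157.4] [3.1343 0.5491 3.054 ] [ 0.7  0.  -0.9]
rod [-1.972 -0.058 -0.236 -0.008] [ 97.8 100.7 100.9] ball press [-68.5 -19.7  77. ]
nest z 33.19539074890905
fence y [-48.6966425  -48.61721617] far top x [268.81832387 283.18535094]
y -40 x [-2.8 16.7]; y -32 x [-27.9  15.1]; y -24 x [-28.   -2.4]; y -8 x [-25.3  16.5]; y 0 x [-24.   14.7]; y 8 x [-22.5  24.9]; y 16 x [-21.1  34.6]; y 24 x [-19.8  37.4]; y 32 x [-18.2  39.4]; y 40 x [-17.   33.8]; 
x -20 y [-32.8  40. ]; x -12 y [-34.  44.]; x -4 y [-35.   42.4]; x 4 y [-36.5  41.6]; x 12 y [-37.4  39.8]; x 20 y [-6.7 39.4]; x 28 y [11.  38.1]; x 36 y [11.5 37.1]; x 44 y [25.3 36.8]; 
ball tool [-6.9 -0.9 99. ] press [-68.7 -19.7  77.3]
shift [ 0.7  -0.11 -1.11] turn [-0.05  0.3  -0.12] q [-0.25  0.15  2.15  0.24  0.33 -1.94] 0.0 0.0
```

Call:
move_arm(rows=[[255,[0.1,0.1,-0.12],[0,0.1,-0.04]],[255,[0.15,0.1,-0.2],[0,0.1,-0.04]],[255,[0.15,0.1,-0.2],[-0.05,0.1,-0.04]],[255,[0.15,0.1,-0.2],[0,0,0]],[255,[0.1,0.05,-0.2],[0,0,0]],[255,[0.1,0,-0.2],[0,0,0]],[255,[0,0,0],[0,0,0]],[255,[0.1,-0.01,0],[0,0,0]]])

```text
t: 10.55
tool_pos: [550.6, 17.7, 122.5]
tool_rot: [3.141, 0.521, 3.047]
wrist_force: [-0.4, 1.0, -0.5]
width: 10.4
finger_force: 59.5
```

Call:
move_arm(rows=[[255,[0.12,-0.01,0],[0,0,0]],[255,[0.12,-0.01,0],[0,0,0]],[255,[0.12,-0.01,0],[0,0,0]],[255,[0.12,-0.01,0],[0,0,0]],[255,[0.1,-0.01,0],[0,0,0]],[255,[0.1,-0.01,0],[0,0,0]],[255,[0.1,-0.01,0],[0,0,0]],[255,[0.1,-0.01,0],[0,0,0]]])

```text
t: 11.22
tool_pos: [577.7, 15.3, 122.9]
tool_rot: [3.141, 0.521, 3.047]
wrist_force: [-1.0, -0.1, -1.2]
width: 9.9
finger_force: 59.5
```

```bash
python3 look.py
```

```text
11.3167 [-0.198  0.209  2.074  0.153  0.342 -1.805] [578.2  15.2 123.2] [-3.1416  0.5222  3.047 ] [-0.2  0.4 -0.7]
rod [-1.441 -0.061  0.031  0.004] [108.5 109.7 110.7] ball press [-19.8  -3.8  41.1]
nest z 33.25620076953135
fence y [-48.794811   -48.68950564] far top x [196.97361481 205.61877781]
y -40 x [13.7 27.7]; y -32 x [-16.7  24.4]; y -24 x [-16.3  20.2]; y -16 x [-15.7   9.3]; y -8 x [-30.7  -0.9]; y 0 x [-30.8  -9.3]; y 8 x [-12.6   8.9]; y 16 x [-11.6  20.9]; y 24 x [-10.7  24.5]; y 32 x [-9.3 36.9]; y 40 x [-8.8 46.3]; 
x -20 y [-32.1 -15.2]; x -12 y [-32.2  37.3]; x -4 y [-32.9  44.6]; x 4 y [-33.6  43. ]; x 12 y [-35.1  42.7]; x 20 y [-36.6  42. ]; x 28 y [-37.3  41.4]; x 36 y [32.4 41. ]; x 44 y [34.9 40. ]; x 52 y [36.2 39.4]; 
ball tool [-7.3  0.5 99. ] press [-19.7  -3.8  41. ]
```

Call:
move_arm(rows=[[255,[0.06,-0.005,0],[0,0,0]],[255,[0.06,-0.005,0],[0,0,0]],[255,[0.06,-0.005,0],[0,0,0]],[255,[0.06,-0.006,0],[0,0,0]],[255,[0.05,-0.005,0],[0,0,0]],[255,[0.05,-0.005,0],[0,0,0]],[255,[0.05,-0.005,0],[0,0,0]],[255,[0.03,0,0],[0,0,0]]])

```text
t: 11.98
tool_pos: [590.2, 14.1, 122.9]
tool_rot: [3.142, 0.521, 3.047]
wrist_force: [-3.0, -0.6, -0.6]
width: 10.4
finger_force: 59.3
```

```bash
python3 look.py
```

```text
12.0833 [-0.194  0.228  2.047  0.145  0.35  -1.793] [590.4  14.1 123.1] [3.1415 0.5219 3.0468] [-0.6  0.9 -1.9]
rod [-1.163 -0.06   0.005  0.005] [108.3 109.5 110.3] ball press [-7.9 -3.6 40.8]
nest z 33.25645200805559
fence y [-48.76524449 -48.66583438] far top x [210.62956883 220.72851948]
y -32 x [-2.7 35.6]; y -24 x [-2.3 32.2]; y -16 x [-2.4 21.1]; y -8 x [-19.3  10.2]; y 0 x [-19.7   2.6]; y 8 x [-2.1 20.5]; y 16 x [-1.6 32.6]; y 24 x [-1.4 35.9]; y 32 x [-1.6 47.2]; y 40 x [-1.1 54.6]; 
x -20 y [-8.   0.7]; x -12 y [-9.2  1.9]; x -4 y [-32.9  42.4]; x 4 y [-33.4  43.1]; x 12 y [-33.2  43. ]; x 20 y [-33.1  43. ]; x 28 y [-34.1  43.8]; x 36 y [-34.1  43.6]; x 44 y [30.6 43.5]; x 52 y [34.3 43.9]; 
ball tool [-7.2  0.5 99. ] press [-7.9 -3.6 40.7]
```

Call:
move_arm(rows=[[255,[-0.16,0.02,0],[0,0,0]],[255,[-0.2,0.02,0],[0,0,0]],[255,[-0.2,0.02,0],[0,0,0]],[255,[0.03,0.4,0],[0,0,0]],[255,[0.06,0.6,0],[0,0,0]],[255,[0.06,0.6,0],[0,0,0]],[255,[0.05,0.52,0],[0,0,0]],[255,[0.03,0,0],[0,0,0]]])

```text
t: 12.75
tool_pos: [579.8, 81.7, 123.3]
tool_rot: [3.141, 0.522, 3.049]
wrist_force: [0.5, 0.9, -1.6]
width: 10.3
finger_force: 59.1
```

Call:
move_arm(rows=[[255,[0.2,-0.02,0],[0,0,0]],[255,[0.3,-0.03,0],[0,0,0]],[255,[0.3,-0.03,0],[0,0,0]],[255,[0.3,-0.03,0],[0,0,0]],[255,[0.2,-0.02,0],[0,0,0]],[255,[0,0,0],[0,0,0]],[255,[-0.01,-0.1,0],[0,0,0]],[255,[-0.01,-0.1,0],[0,0,0]]])

```text
t: 13.42
tool_pos: [618.3, 69.4, 122.6]
tool_rot: [-3.142, 0.521, 3.047]
wrist_force: [-0.2, 0.9, -1.1]
width: 10.2
finger_force: 59.1
```

Call:
move_arm(rows=[[255,[-0.01,-0.06,0],[0,0,0]],[255,[-0.01,-0.06,0],[0,0,0]],[255,[0,-0.06,0],[0,0,0]],[255,[-0.01,-0.06,0],[0,0,0]],[255,[0,-0.06,0],[0,0,0]],[255,[-0.01,-0.06,0],[0,0,0]],[255,[0,-0.06,0],[0,0,0]],[255,[0,0,0],[0,0,0]]])

```text
t: 14.08
tool_pos: [617.6, 56.8, 123.1]
tool_rot: [3.142, 0.522, 3.047]
wrist_force: [-0.3, -0.1, -1.6]
width: 10.2
finger_force: 59.3
```

```bash
python3 look.py
```

```text
14.1833 [-0.085  0.278  1.974 -0.014  0.368 -1.549] [617.8  56.9 123.2] [3.1416 0.5223 3.0466] [ 0.1  0.  -1.8]
rod [-1.872 -0.041  1.57  -0.041] [109.6 111.7 112.4] ball press [14.3 38.6 40.4]
nest z 115.33914607270216
fence y 0 far top x 0
y 24 x [-53.5 -49.8]; y 32 x [-56.8 -43.9]; y 40 x [-49.5 -44.3]; 

ball tool [-5.9 -2.5 99. ] press [14.2 38.5 40.3]
```

Call:
move_arm(rows=[[255,[0,-0.03,0],[0,0,0]],[255,[0,-0.03,0],[0,0,0]],[255,[-0.01,-0.03,0],[0,0,0]],[255,[0,-0.02,0],[0,0,0]],[255,[0,-0.02,0],[0,0,0]],[255,[0,-0.01,0],[0,0,0]],[255,[0,0,0],[0,0,0]],[255,[0,0,0],[0,0,0]]])

```text
t: 14.85
tool_pos: [617.3, 52.8, 123.2]
tool_rot: [3.142, 0.522, 3.047]
wrist_force: [-0.7, 0.4, -1.0]
width: 10.5
finger_force: 59.3
```

```bash
sed -i "s/^nz=.*/nz=33.25/" look.py; python3 look.py w3
```

```text
14.95 [-9.400e-02  2.760e-01  1.976e+00 -1.000e-03  3.670e-01 -1.570e+00] [617.3  52.9 123.1] [-3.1416  0.5219  3.0469] [-0.2  0.8 -0.2]
rod [-2.11  -0.038  1.798 -0.045] [109.1 111.  113.3] ball press [14.1 34.4 40.2]
fence y [-43.98149989 -42.58194252] far top x [52.29428757 53.05954775]
y -40 x [-1.  54.4]; y -32 x [-0.9 53.8]; y -24 x [-0.9 55.2]; y -16 x [-0.7 54.4]; y -8 x [-0.6 54. ]; y 0 x [-0.7 55. ]; y 8 x [-0.9 55.1]; y 16 x [-1.  51.3]; y 24 x [-1.  42.7]; y 32 x [-1.1 40.7]; y 40 x [ 4.2 10.4]; 
x -4 y [-43.9  29.1]; x 4 y [-44.3  35.9]; x 12 y [-44.2  30.3]; x 20 y [-44.6  28.7]; x 28 y [-44.4  28.2]; x 36 y [-44.  28.]; x 44 y [-44.2  26.1]; x 52 y [-44.8  13.8]; 
ball tool [-5.6 -3.  99. ] press [13.9 34.  40.1]
```

View pics/w3.png

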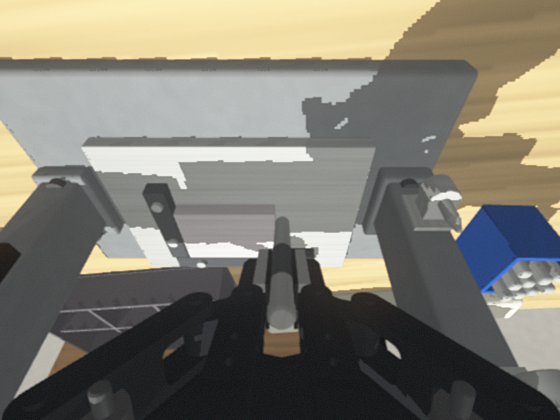

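Call:
move_arm(rows=[[255,[0,-0.02,0],[0,0,0]],[255,[0,-0.02,0],[0,0,0]],[255,[0,-0.02,0],[0,0,0]],[255,[0,0,0],[0,0,0]],[255,[0,0,0],[0,0,0]],[255,[0,0,0],[0,0,0]],[255,[0,0,0],[0,0,0]],[255,[0,0,0],[0,0,0]]])

```text
t: 15.62
tool_pos: [617.2, 51.3, 123.1]
tool_rot: [3.141, 0.522, 3.047]
wrist_force: [-0.5, 4.7, 0.4]
width: 10.4
finger_force: 59.8
```

```bash
python3 look.py; python3 - <<'E'
from nest import *
d=load('wrist');L=tolocal(cloud(d));g=cv2.cvtColor(d['color'],cv2.COLOR_BGR2GRAY)
for v in (210,220,230): print(v,[(u,int(g[v,u]),L[v,u,1].round(1),L[v,u,2].round(1)) for u in range(160,200,2)])
E
```

```text
15.7167 [-0.098  0.276  1.977  0.005  0.367 -1.579] [617.3  51.3 123.1] [3.1414 0.5219 3.0469] [-1.2  5.   0.5]
rod [-2.421 -0.024  2.558 -0.059] [109.  111.1 111.5] ball press [13.4 32.1 39.7]
fence y [-43.96625584 -42.55444168] far top x [52.28218967 53.18340362]
y -40 x [-0.8 54.9]; y -32 x [-0.9 54.2]; y -24 x [-0.9 54.3]; y -16 x [-0.7 53.9]; y -8 x [-0.8 55.1]; y 0 x [-1.  54.4]; y 8 x [-0.9 54.4]; y 16 x [-1.  49.1]; y 24 x [-0.9 44.3]; y 32 x [-0.9 39.2]; y 40 x [ 4.5 10.6]; 
x -4 y [-44.8  28.3]; x 4 y [-44.2  32.8]; x 12 y [-44.8  30. ]; x 20 y [-44.3  27.8]; x 28 y [-44.2  27.1]; x 36 y [-44.5  27.3]; x 44 y [-44.5  25.4]; x 52 y [-44.3  13.1]; 
ball tool [-4.9 -3.3 99. ] press [13.4 32.1 39.7]
210 [(160, 144, np.float64(-56.0), np.float64(48.5)), (162, 140, np.float64(-54.6), np.float64(48.3)), (164, 90, np.float64(-55.1), np.float64(45.0)), (166, 71, np.float64(-53.1), np.float64(45.6)), (168, 72, np.float64(-52.0), np.float64(45.0)), (170, 73, np.float64(-50.4), np.float64(44.9)), (172, 65, np.float64(-49.1), np.float64(44.6)), (174, 62, np.float64(-48.9), np.float64(42
[... 1846 characters left out ...]
np.float64(45.5)), (172, 74, np.float64(-55.1), np.float64(45.7)), (174, 76, np.float64(-53.1), np.float64(46.3)), (176, 70, np.float64(-51.6), np.float64(45.9)), (178, 69, np.float64(-50.4), np.float64(45.1)), (180, 103, np.float64(-49.2), np.float64(44.2)), (182, 152, np.float64(-47.1), np.float64(45.0)), (184, 151, np.float64(-45.6), np.float64(44.8)), (186, 151, np.float64(-43.7), np.float64(45.2)), (188, 150, np.float64(-42.0), np.float64(45.2)), (190, 149, np.float64(-40.2), np.float64(45.5)), (192, 150, np.float64(-38.8), np.float64(45.1)), (194, 152, np.float64(-37.2), np.float64(44.9)), (196, 151, np.float64(-35.5), np.float64(45.0)), (198, 151, np.float64(-33.8), np.float64(45.0))]
```

Call:
move_arm(rows=[[255,[0.03,0.33,0],[0,0,0]],[255,[-0.3,0.03,0],[0,0,0]],[255,[-0.4,0.04,0],[0,0,0]],[255,[-0.4,0.04,0],[0,0,0]],[255,[-0.3,0.03,0],[0,0,0]],[255,[-0.05,-0.5,0],[0,0,0]],[255,[-0.06,-0.6,0],[0,0,0]],[255,[-0.05,-0.6,0],[0,0,0]]])

```text
t: 16.38
tool_pos: [570.6, 13.8, 123.2]
tool_rot: [-3.141, 0.522, 3.049]
wrist_force: [0.1, -0.5, -2.1]
width: 10.6
finger_force: 59.2
```

Call:
move_arm(rows=[[255,[0,0,0],[0,0,0]],[255,[0.12,-0.01,0],[0,0,0]],[255,[0.15,-0.01,0],[0,0,0]],[255,[0.15,-0.02,0],[0,0,0]],[255,[0.12,-0.01,0],[0,0,0]],[255,[0.06,0,0],[0,0,0]],[255,[0.04,0,0],[0,0,0]],[255,[0.04,0,0],[0,0,0]]])

```text
t: 17.05
tool_pos: [591.6, 13.2, 122.7]
tool_rot: [3.141, 0.521, 3.048]
wrist_force: [-2.9, 0.4, 2.2]
width: 10.7
finger_force: 59.2
```

Call:
move_arm(rows=[[255,[0.03,0,0],[0,0,0]],[255,[0.03,0,0],[0,0,0]],[255,[0.02,0,0],[0,0,0]],[255,[0.02,0,0],[0,0,0]],[255,[0,0,0],[0,0,0]],[255,[0,0,0],[0,0,0]],[255,[0,0,0],[0,0,0]],[255,[0,0,0],[0,0,0]]])

```text
t: 17.72
tool_pos: [592.9, 13.2, 123.0]
tool_rot: [3.141, 0.519, 3.048]
wrist_force: [-13.3, 0.9, 11.1]
width: 10.2
finger_force: 61.1
```

```bash
python3 look.py
```

```text
17.8167 [-0.195  0.232  2.04   0.145  0.356 -1.795] [592.9  13.3 122.9] [3.1413 0.5191 3.0476] [-11.8   0.6  10.5]
rod [-1.174 -0.049  0.005  0.004] [107.5 108.5 109. ] ball press [-6.5 -4.3 40. ]
fence y [-43.82074017 -42.58112087] far top x [210.50877792 225.29853303]
y -40 x [-0.8 49.3]; y -32 x [-1.  37.7]; y -24 x [-1.1 32.5]; y -16 x [-1.1 23. ]; y -8 x [-18.2   9.6]; y 0 x [-17.6  17.4]; y 8 x [-1.5 22.2]; y 16 x [-1.1 33.6]; y 24 x [-1.  37.8]; y 32 x [-1.1 41. ]; 
x -20 y [-8.6 -0.6]; x -12 y [-9.8  0.7]; x -4 y [-45.1  28.6]; x 4 y [-44.5  29.2]; x 12 y [-44.6  29. ]; x 20 y [-44.5  29.2]; x 28 y [-45.1  29.8]; x 36 y [-45.5  30.1]; x 44 y [-45.6  29.9]; x 52 y [-45.4 -41.7]; 
ball tool [-6.   0.4 99. ] press [-6.5 -4.3 40. ]
```

Call:
move_arm(rows=[[255,[-0.5,0.05,0],[0,0,0]],[255,[-1,0.09,0.1],[0,0,0]],[255,[-1,0.09,0.2],[0,0,0]],[255,[-0.8,0,0.8],[0.07,0.8,0]],[255,[-0.5,-0.4,0.9],[0.07,0.8,0]],[255,[-0.4,-0.7,0.9],[0.07,0.8,0]],[255,[-0.4,-0.8,0.9],[0.07,0.8,0]],[255,[-0.4,-0.8,0.9],[0.07,0.8,0]]])

```text
t: 18.48
tool_pos: [443.8, -61.8, 266.5]
tool_rot: [-3.139, 0.17, 3.049]
wrist_force: [1.6, -1.9, -1.6]
width: 10.4
finger_force: 59.1
```

Call:
move_arm(rows=[[255,[0,-1,0.1],[0.07,0.8,0]],[255,[0,-1,0.1],[0.07,0.8,0]],[255,[0,-1,0.1],[0.07,0.8,0]],[255,[0,-1,0.1],[0.02,0.2,0]],[255,[0,-1,0],[0,0,0]],[255,[0,-1,0],[0,0,0]],[255,[0,-1,0],[0,0,0]],[255,[0,-1,0],[0,0,0]]])

```text
t: 19.15
tool_pos: [444.8, -303.0, 275.9]
tool_rot: [-3.138, -0.056, 3.048]
wrist_force: [-0.5, -0.2, -0.9]
width: 10.6
finger_force: 59.1
```

Call:
move_arm(rows=[[255,[0,-0.5,0],[0,0,0]],[255,[0,0,0],[0,0,0]],[255,[0,0,0],[0,0,0]],[255,[0,0,0],[0,0,0]],[255,[0,0,0],[0,0,0]],[255,[0,0,0],[0,0,0]],[255,[0,0,0],[0,0,0]],[255,[0,0,0],[0,0,0]]])

```text
t: 19.82
tool_pos: [445.0, -315.7, 276.4]
tool_rot: [-3.138, -0.056, 3.049]
wrist_force: [-0.4, -0.9, -0.8]
width: 10.6
finger_force: 59.1
```

```bash
cat > hole.py <<'E'
from plan import *
d=snap('wrist');s=env.sense();print(s['t'],s['joints'].round(2),s['tool_pos'].round(1),s['tool_rot'].round(3))
P=cloud(d).reshape(-1,3);P=P[~np.isnan(P[:,0])]
C=(P-d['T'][:3,3])@d['T'][:3,:3];t=C@np.array(d['mount'])[:3,:3].T+np.array(d['mount'])[:3,3]
a,e=rod(t,{'tool_rot':[0,0,0],'tool_pos':np.zeros(3)});print('rod',a.round(4),e.round(1))
q=P[(np.abs(P-[504,-330,60])<[140,110,3]).all(1)];r=cv2.minAreaRect(q[:,:2].astype(np.float32));print(r,len(q),np.median(q[:,2]))
yaw=np.radians(12.65);h=np.array(r[0])-72*np.array([np.cos(yaw),np.sin(yaw)])
print('hole from rect',h)
# dark hole pixels on the top face
g=cv2.cvtColor(d['color'],cv2.COLOR_BGR2GRAY)
K=np.array(d['K']);O=d['T'][:3,3]
pts=[]
for x in np.arange(-14,14.1,1):
    for y in np.arange(-14,14.1,1):
        w=np.array([h[0]+x,h[1]+y,60]);u=proj(d,w)[0];pts.append((x,y,g[int(round(u[1])),int(round(u[0]))] if 0<=u[1]<419 and 0<=u[0]<559 else 255))
A=np.array(pts)[:,2].reshape(29,29).T.astype(int)
for row in A[::2]: print(' '.join('%3d'%v for v in row[::2]))
# orientation making rod vertical
ax=np.array([a[1],a[3],1]);ax/=np.linalg.norm(ax)
M=ori(0);c=M@ax;M=R.align_vectors([[0,0,-1]],[c])[0].as_matrix()@M
tip=np.array([a[0]+a[1]*105,a[2]+a[3]*105,105])
for z in (95,64,20): delta(np.r_[h,z]-M@tip,M,s)
E
python3 hole.py
```

```text
19.8667 [-0.8   0.26  1.45 -0.04  1.47 -2.27] [ 444.9 -315.9  276.3] [-3.138 -0.056  3.049]
rod [-1.5488 -0.0642 -0.0694  0.0048] [ 98.  100.  100.5]
((496.37335205078125, -330.23468017578125), (175.02134704589844, 90.14566040039062), 12.607263565063477) 5364 59.387011087934184
hole from rect [ 426.12107829 -346.00230623]
 63 115 118 117 116 116 117 119 118 119 118 117 114 114 107
 71 115 115 117 114 114 113 114 116 117 117 115 117 116 114
 88 111 112 112 111 111 114 114 114 114 114 113 117 113 115
108 116 111 112 114 112 112 111 112 110  92  93 101 111 115
 88 116 114 115 113 114 113 107  85  79  76  63  68  86  98
106 114 112 114 113 115 112  92  55  55  49  53  51  63  74
107 111 110 108 110 110 105  68  55  50  48  49  46  53  70
113 110 108 108 108 110  95  68  65  59  51  48  50  52  64
108 105 107 108 107 108  91  75  64  66  65  50  50  48  71
108 106 109 109 110 105  93  79  63  66  65  50  51  50  75
106 107 105 106 106 105  98  95  65  65  61  53  50  69  92
104 105 107 107 105 108 105  97  73  77  69  59  67  85 101
 99 101 101 103 102 101 104 105 100  96  84  98  97 103 106
103 103 101 100 100 100 103 103 100 106 102 103 105 106 105
104 103 101 102 102 100 101 101 101  99 101 102 103 100 106
shift [-0.68 -1.   -2.53] turn [-0.    0.09 -0.02] q [-0.86  0.32  1.56 -0.05  1.31 -2.32] 0.0 0.0
shift [-0.68 -1.   -3.57] turn [-0.    0.09 -0.02] q [-0.86  0.34  1.6  -0.05  1.24 -2.32] 0.0 0.0
shift [-0.68 -1.   -5.03] turn [-0.    0.09 -0.02] q [-0.86  0.39  1.66 -0.05  1.14 -2.31] 0.0 0.0
```

Call:
move_arm(rows=[[255,[-0.2,-0.4,-0.2],[0,0.09,-0.02]],[255,[-0.25,-0.55,-0.4],[0,0,0]],[255,[0,0,-0.7],[0,0,0]],[255,[0,0,-0.7],[0,0,0]],[255,[0,0,-0.5],[0,0,0]],[255,[0,0,-0.3],[0,0,0]],[255,[0,0,0],[0,0,0]],[255,[0,0,0],[0,0,0]]])

```text
t: 20.53
tool_pos: [431.0, -345.3, 191.9]
tool_rot: [-3.137, -0.065, 3.046]
wrist_force: [-0.2, 0.3, -1.2]
width: 10.4
finger_force: 59.2
```

```bash
cat > hole2.py <<'E'
from plan import *
d=snap('wrist');s=env.sense();print(s['tool_pos'].round(1))
P=cloud(d).reshape(-1,3);P=P[~np.isnan(P[:,0])]
q=P[(np.abs(P-[436,-345,110])<[25,25,50]).all(1)]
for z in range(70,165,10):
    k=q[np.abs(q[:,2]-z)<5]
    if len(k): print('drift z',z,len(k),np.round(np.median(k,0),1),np.round(k.min(0),1),np.round(k.max(0),1))
h=(432.9,-344.4);g=cv2.cvtColor(d['color'],cv2.COLOR_BGR2GRAY)
for y in range(-14,15,2): print(' '.join('%3d'%g[tuple(np.round(proj(d,[h[0]+x,h[1]+y,60])[0][::-1]).astype(int))] for x in range(-14,15,2)))
E
python3 hole2.py
```

```text
[ 431.5 -345.5  192.8]
drift z 90 15 [ 426.9 -345.6   93.2] [ 426.1 -351.    90.5] [ 430.2 -340.1   94.4]
drift z 100 49 [ 427.1 -344.8  100.2] [ 426.2 -350.9   95.3] [ 430.7 -339.5  105. ]
drift z 110 51 [ 427.  -345.6  109.9] [ 426.1 -350.6  105.3] [ 430.8 -339.7  115. ]
drift z 120 62 [ 427.4 -344.8  120.2] [ 426.4 -351.1  115.1] [ 430.6 -339.8  124.8]
drift z 130 68 [ 427.3 -345.1  130. ] [ 426.3 -350.9  125.2] [ 431.1 -339.6  135. ]
drift z 140 83 [ 427.6 -344.1  139.9] [ 426.4 -351.1  135. ] [ 431.3 -339.7  144.9]
drift z 150 80 [ 427.5 -345.4  149.5] [ 426.5 -351.   145.1] [ 430.9 -339.9  154.5]
drift z 160 54 [ 427.3 -345.   157.8] [ 426.  -351.3  155. ] [ 430.6 -339.5  160. ]
109 110 109 106 110 109 111 110 110 109 110 105 103 103  98
108 107 107 106 107 106 111 110 107 109 111 108 111 105  99
108 106 106 106 105 102 101  87  94 103 107 108 108 102  98
110 108 107 108 101  87  76  60  67  83  99  92  89  92  92
109 108 107 105  82  57  40  43  56  86  90  84  87  84  85
105 105 105  91  69  50  42  46  74  84  80  80  79  79  80
101 103 103  81  63  61  43  41  73  77  72  71  70  69  72
104 105 104  86  61  60  42  42  67  67  66  65  66  63  65
101 105 101  89  62  60  41  41  58  68  67  68  66  64  65
102 102  99  95  75  54  43  45  56  57  66  71  74  70  79
101 101  99  98  91  64  53  58  66  70  84  89 100 102 102
 98  97 100 100  99  94  81  55  65  65  77 102 102  99 101
 94  94  95  97 100  96  60  59  57  59  73 101  99 102 100
 97  93  94  96  93  94  55  58  56  56  66  80  98 100 101
 97  96  98  97  95  93  56  58  57  54  52  78  95  97  98
```

Call:
move_arm(rows=[[255,[0.02,0.01,-0.4],[0,0,0]],[255,[0,0,-0.4],[0,0,0]],[255,[0,0,-0.3],[0,0,0]],[255,[0,0,-0.25],[0,0,0]],[255,[0,0,-0.25],[0,0,0]],[255,[0,0,-0.25],[0,0,0]],[255,[0,0,-0.25],[0,0,0]],[255,[0,0,-0.15],[0,0,0]]])

```text
t: 21.25
tool_pos: [431.7, -344.4, 123.7]
tool_rot: [-3.138, -0.065, 3.046]
wrist_force: [0.4, -0.5, -1.4]
width: 10.7
finger_force: 59.2
```

Call:
move_arm(rows=[[255,[0,0,-0.06],[0,0,0]],[255,[0,0,0],[0,0,0]],[255,[0,0,0],[0,0,0]],[60,[0,0,0],[0,0,0]],[60,[0,0,0],[0,0,0]],[60,[0,0,0],[0,0,0]],[60,[0,0,0],[0,0,0]],[60,[0,0,0],[0,0,0]]])

```text
t: 21.92
tool_pos: [432.0, -344.7, 123.1]
tool_rot: [-3.137, -0.064, 3.046]
wrist_force: [-0.1, -0.7, 0.3]
width: 65.5
finger_force: 0.0
```

Call:
move_arm(rows=[[60,[0,0,0.3],[0,0,0]],[60,[0,0,0.6],[0,0,0]],[60,[0,0,0.8],[0,0,0]],[60,[0,0,0.9],[0,0,0]],[60,[0,0,0.9],[0,0,0]],[60,[0,0,0.9],[0,0,0]],[60,[0,0,0.6],[0,0,0]],[60,[0,0,0],[0,0,0]]])

```text
t: 22.58
tool_pos: [433.2, -346.1, 278.4]
tool_rot: [-3.131, -0.057, 3.046]
wrist_force: [0.6, -0.1, 0.5]
width: 65.1
finger_force: 0.0
```

```bash
python3 hole2.py | head -11
```

```text
[ 432.7 -345.5  275.9]
drift z 70 21 [ 431.  -343.8   69.9] [ 429.8 -348.8   65.2] [ 434.9 -338.3   74.9]
drift z 80 15 [ 431.1 -343.9   79.9] [ 430.6 -348.8   76. ] [ 434.7 -338.4   82.7]
drift z 90 25 [ 431.7 -343.9   90.8] [ 430.8 -348.7   85.4] [ 435.9 -337.7   94.9]
drift z 100 24 [ 432.1 -343.4  100.1] [ 431.  -348.6   96.6] [ 435.6 -337.8  104.6]
drift z 110 29 [ 432.9 -343.1  110.1] [ 431.8 -348.6  105.5] [ 435.4 -337.9  115. ]
drift z 120 33 [ 433.6 -343.1  120.7] [ 432.5 -348.6  115.6] [ 437.6 -337.3  125. ]
drift z 130 37 [ 434.5 -343.3  129.6] [ 433.2 -348.6  125.3] [ 437.8 -337.6  134.2]
drift z 140 42 [ 435.2 -342.9  140.4] [ 434.1 -348.7  135.5] [ 440.6 -337.1  144.8]
drift z 150 142 [ 439.3 -342.7  153.2] [ 434.6 -348.5  145.1] [ 446.1 -337.2  155. ]
drift z 160 2 [ 438.3 -345.2  155.3] [ 436.  -346.8  155.1] [ 440.6 -343.6  155.5]
```

Call:
move_arm(rows=[[0,[0,0.5,0.2],[-0.03,-0.32,0]],[0,[0,0.9,0.2],[-0.03,-0.32,0]],[0,[0,1,0.2],[0,0,0]],[0,[0,1,0.2],[0,0,0]],[0,[0,1,0.2],[0,0,0]],[0,[0,1,0.2],[0,0,0]],[0,[0,1,0.2],[0,0,0]],[0,[0,1,0.2],[0,0,0]]])

```text
t: 23.3
tool_pos: [431.0, -120.9, 320.0]
tool_rot: [-3.138, -0.01, 3.046]
wrist_force: [1.6, -0.1, -0.3]
width: 85.5
finger_force: 0.0
```

Call:
move_arm(rows=[[0,[0.2,1,0],[0,0,0]],[0,[0.2,1,0],[0,0,0]],[0,[0.2,1,0],[0,0,0]],[0,[0.2,1,0],[0,0,0]],[0,[0.2,1,0],[0,0,0]],[0,[0.2,1,0],[0,0,0]],[0,[0.2,1,0],[0,0,0]],[0,[0.2,1,0],[0,0,0]]])

```text
t: 23.97
tool_pos: [479.2, 119.0, 319.8]
tool_rot: [-3.137, -0.01, 3.046]
wrist_force: [-0.6, -0.6, -0.6]
width: 85.4
finger_force: 0.0
```

Call:
move_arm(rows=[[0,[0.2,1,0],[0,0,0]],[0,[0.2,1,0],[0,0,0]],[0,[0.2,1,0],[0,0,0]],[0,[0.2,1,0],[0,0,0]],[0,[0.2,0.8,0],[0,0,0]],[0,[0.2,0.4,0],[0,0,0]],[0,[0,0,0],[0,0,0]],[0,[0,0,0],[0,0,0]]])

```text
t: 24.63
tool_pos: [515.3, 273.6, 319.3]
tool_rot: [-3.136, -0.011, 3.047]
wrist_force: [0.3, -0.1, -0.4]
width: 85.8
finger_force: 0.0
```

```bash
python3 - <<'E'
from plan import *
d=snap('wrist');s=env.sense();print(s['t'],s['joints'].round(2),s['tool_pos'].round(1),s['tool_rot'].round(3))
cv2.imwrite('pics/g1.png',d['color'])
E
```

```text
24.6833 [ 0.3   0.29  1.31 -0.    1.56 -1.18] [515.3 273.  319.7] [-3.136 -0.01   3.046]
```

View pics/g1.png

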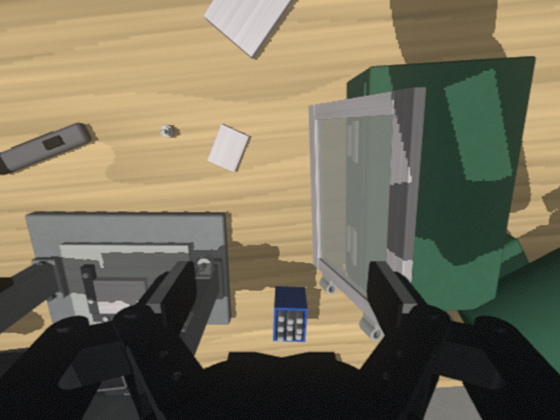

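```bash
cat > guard.py <<'E'
from plan import *
def guardfit(P,box,n0,tol=2.0,seed=0):
    q=P[((P>box[0])&(P<box[1])).all(1)];rng=np.random.default_rng(seed);best=0
    for _ in range(1500):
        a=q[rng.choice(len(q),3)];n=np.cross(a[1]-a[0],a[2]-a[0]);l=np.linalg.norm(n)
        if l<2000: continue
        n/=l;n*=np.sign(n@n0)
        if n@n0<.9: continue
        m=np.abs((q-a[0])@n)<tol
        if m.sum()>best: best=m.sum();M=m
    for _ in range(3):
        c=q[M].mean(0);n=np.linalg.svd(q[M]-c,full_matrices=False)[2][2];n*=np.sign(n@n0);M=np.abs((q-c)@n)<tol
    return q[M],c,n
def inplane(Q,c,n):
    # guard axes: x=n (inner normal), z up in plane, y = z cross x (toward hinge)
    z=np.array([0,0,1])-n*n[2];z/=np.linalg.norm(z);y=np.cross(z,n);return y,z,(Q-c)@y,(Q-c)@z
E
python3 - <<'E'
from guard import *
d=load('wrist');P=cloud(d).reshape(-1,3);P=P[~np.isnan(P[:,0])]
n0=np.array([-.03,-.92,.38])
Q,c,n=guardfit(P,([400,290,8],[720,420,215]),n0);y,z,u,v=inplane(Q,c,n)
print(len(Q),c,n,'tilt',np.arcsin(n[2]),'yaw',np.arctan2(n[1],n[0]),'y',y)
print('u',np.percentile(u,[0,.5,2,50,98,99.5,100]).round(1),'v',np.percentile(v,[0,.5,2,98,99.5,100]).round(1))
im=np.zeros((60,80),int)
for a,b in zip(u,v):
    i,j=int((b+150)//5),int((a+200)//5)
    if 0<=i<60 and 0<=j<80: im[i,j]+=1
for r in im[::-1]:
    if r.sum(): print(''.join('.' if k==0 else '#' for k in r))
# cut hist of edges
for b in range(-120,121,30):
    k=u[np.abs(v-b)<10]; 
    if len(k): print('v',b,'u',k.min().round(1),k.max().round(1))
for b in range(-120,121,30):
    k=v[np.abs(u-b)<10]
    if len(k): print('u',b,'v',k.min().round(1),k.max().round(1))
E
```

```text
13692 [526.65266832 361.679562   121.04645401] [-0.02877617 -0.94519478  0.32523647] tilt 0.3312617782073124 yaw -1.6012316213966533 y [ 9.99536882e-01 -3.04305961e-02  1.73472348e-18]
u [-104.3 -102.2  -96.3   -6.7  124.9  155.2  173.5] v [-108.5 -106.2 -101.5   78.8   79.3   80.3]
...................#...#..#.......#.............................................
...................###################################..........................
...................##################################...........................
...................###################################..........................
...................##################################...........................
...................##################################...........................
...................##############.########.##...#.###...........................
...................###################################..........................
...................###################################..........................
...................###################################................##.##.....
......
[... 1934 characters left out ...]
...
.......................###########################################..............
.......................###########################################..............
.......................###########################################..............
.......................###########################################..............
.......................###########################################..............
v -90 u -84.4 171.3
v -60 u -83.8 128.0
v -30 u -83.8 128.2
v 0 u -98.3 128.9
v 30 u -104.1 172.9
v 60 u -103.9 67.7
v 90 u -101.1 -28.8
u -90 v -106.7 80.3
u -60 v -107.8 80.1
u -30 v -107.6 80.1
u 0 v -108.5 79.7
u 30 v -107.1 79.4
u 60 v -108.0 79.2
u 90 v -108.3 19.3
u 120 v -107.8 21.6
```

```bash
python3 - <<'E'
from guard import *
d=load('wrist');P=cloud(d).reshape(-1,3);P=P[~np.isnan(P[:,0])]
n0=np.array([-.03,-.92,.38])
Q,c,n=guardfit(P,([400,290,8],[720,420,215]),n0);y,z,_,_=inplane(Q,c,n)
L=np.stack([(P-c)@n,(P-c)@y,(P-c)@z],1);L=L[np.abs(L[:,0])<16]
for v in range(110,-131,-10):
    row=[]
    for u in range(-160,190,10):
        k=L[(np.abs(L[:,1]-u)<5)&(np.abs(L[:,2]-v)<5),0];row.append('%4d'%round(np.median(k)) if len(k) else '   .')
    print('%4d'%v,''.join(row))
E
```

```text
110    .   .   .   .   .   .   .   .   .   .   .   .   .   .   .   .   .   .   .   .   .   .   .   .   .   .   .   .   .   .   .   .   .   .   .
 100    .   .   .   .   .   .   .   .   .   .   .   .   .   .   .   .   .   .   .   .   .   .   .   .   .   .   .   .   .   .   .   .   .   .   .
  90    .   .   .   .   .   .   .   .   .   .   .   .   .   .   .   .   .   .   .   .   .   .   .   .   .   .   .   .   .   .   .   .   .   .   .
  80    .   .   .   .   .   .  -2  -2  -3  -2  -2  -2  -2  -2  -2  -2  -2  -3  -2  -2  -2  -2  -2  -6  -9   .   .   .   .   .   .   .   .   .   .
  70    .   .   .   .   .   .   1   2   2   2   2   2   2   2   2   2   2   2   2   2   2   2   2   2   .   .   .   .   .   .   .   .   .   .   .
  60    .   .   .   .   .   .   2   2   2   2   2   2   2   2   2   2   2   2   2   2   2   2   2   2   .   .   .   .   .   .   .   .   .   .   .
  50    .   .   .   .   .   .   2   2  -2  -2  -2  -2  -2  -2  -2  -2  -2  -2  -2  -2  -2  -1  -1  -2   .   .   .   .   .   .   3   3   .   .   .
  40    .   .   .   .   .   .   2   2  -2  -2  -2  -2  -2  -2  -2  -2  -2  -2  
[... 1848 characters left out ...]
   5   4   1   1   0   1   1   1   1   1   1   1   1   1   1   1   1   1   1   1   1   1   1   5   5   3   6   9   .
-100    .   .   .   .   .   .   5   5   1   1   1   1   1   1   1   1   1   1   1   1   1   1   1   1   1   2   2   1   1   5   5   6   8   8   .
-110    .   .   .   .   .   .   5   5   4   5   5   5   5   4   4   5   5   5   4   5   4   5   5   5   5   5   5   5   5   5   6   6   .   .   .
-120  -13 -13 -12 -12 -13 -13   5   5   5   5   5   5   5   5   5   5   5   5   6   5   5   6   6   6   6   5   6   6   6   6   6   6  -8   .   .
-130    3   3   4   3   3   3   9  10   9   9   9  10  10  10   9  10  10   9  10  10  10   9   9  10  10  10  10  10  10  10   9   9   6   3   4
```

```bash
cat >> guard.py <<'E'
def frame(P,c,n):
    y,z,_,_=inplane(P,c,n);ub=vb=None
    L=np.stack([(P-c)@n,(P-c)@y,(P-c)@z],1)
    u,v=L[:,1],L[:,2]
    m=((u>-102)&(u<-88)&(v>-120)&(v<72)|(u>132)&(u<145)&(v>-120)&(v<20)|(v>58)&(v<74)&(u>-100)&(u<60)|(v<-110)&(v>-120)&(u>-100)&(u<140))&(L[:,0]>0)&(L[:,0]<8)
    Q=P[m];c2=Q.mean(0);n2=np.linalg.svd(Q-c2,full_matrices=False)[2][2];n2*=np.sign(n2@n)
    return Q,c2,n2
E
python3 - <<'E'
from guard import *
d=load('wrist');P=cloud(d).reshape(-1,3);P=P[~np.isnan(P[:,0])]
n0=np.array([-.03,-.92,.38])
Q,c,n=guardfit(P,([400,290,8],[720,420,215]),n0)
Q,c2,n2=frame(P,c,n);print(len(Q),c2,n2,'tilt',np.arcsin(n2[2]),'rms',((Q-c2)@n2).std())
y,z,_,_=inplane(Q,c2,n2);print('y',y,'z',z)
L=np.stack([(P-c2)@n2,(P-c2)@y,(P-c2)@z],1);F=L[np.abs(L[:,0])<2.0]
for b in range(-100,80,20):
    k=F[np.abs(F[:,2]-b)<8,1];k=k[(k>-150)&(k<160)];print('v',b,'u',np.percentile(k,[.5,1,99]).round(1) if len(k) else 0)
for b in range(-80,141,20):
    k=F[np.abs(F[:,1]-b)<8,2];print('u',b,'v',k.min().round(1),k.max().round(1))
E
```

```text
4097 [500.38750265 365.3146625  137.74566322] [-0.03209668 -0.93886376  0.34278949] tilt 0.3498846939773813 rms 0.4442291991165064
y [ 0.99941615 -0.03416677  0.        ] z [0.01171201 0.34258935 0.93941224]
v -100 u [-77.6 -77.5 159.1]
v -80 u [-77.5 -77.4 159.7]
v -60 u [-77.6 -77.5 159.4]
v -40 u [-77.7 -77.5 159.5]
v -20 u [-77.5 -77.3 158.9]
v 0 u [-77.5 -77.3 159.6]
v 20 u [-77.4 -77.4 158.4]
v 40 u [-77.1 -76.7  88.3]
v 60 u [-76.7 -76.2  89.2]
u -80 v -148.8 62.5
u -60 v -148.2 63.6
u -40 v -148.5 63.1
u -20 v -149.1 63.1
u 0 v -149.4 63.4
u 20 v -149.0 63.1
u 40 v -149.7 63.0
u 60 v -149.3 63.1
u 80 v -148.8 62.6
u 100 v -149.6 52.7
u 120 v -150.0 -122.4
u 140 v -149.5 -122.2
```

```bash
python3 - <<'E'
from guard import *
d=load('wrist');P=cloud(d).reshape(-1,3);P=P[~np.isnan(P[:,0])]
pin=p2w((-43,135,0));print(pin,proj(d,[[*pin[:2],185],[*pin[:2],207],[*pin[:2],97],[*pin[:2],75]]).round(1))
for z in range(70,215,6):
    k=P[(np.hypot(P[:,0]-pin[0],P[:,1]-pin[1])<16)&(np.abs(P[:,2]-z)<3)]
    if len(k): print(z,len(k),k[:,:2].mean(0).round(1),k[:,:2].min(0).round(1),k[:,:2].max(0).round(1))
c=d['color'][230:300,170:250];cv2.imwrite('pics/pin.png',cv2.resize(c,None,fx=8,fy=8,interpolation=cv2.INTER_NEAREST))
gx=np.array([-.03209668,-.93886376,.34278949]);gy=np.array([.99941615,-.03416677,0]);gz=np.cross(gx,gy)
C=np.array([557.5,355.6,98.9]);M=np.stack([-gy,-gx,-gz],1)
for h in (200,150,82): delta(C+h*gz,M)
a=-.0945-np.pi/2;gx=np.array([np.cos(a),np.sin(a),0]);gz=np.array([0,0,1.]);gy=np.cross(gz,gx);M=np.stack([-gy,-gx,-gz],1);Rg=np.stack([gx,gy,gz],1)
for h in (40,0): delta(np.r_[pin[:2],75+h]-Rg@[0,135,-72.5]+82*gz,M)
E
```

```text
[623.83037807 150.65511127   0.        ] [[176.  313.6]
 [168.1 327.5]
 [198.8 272.9]
 [203.1 265.3]]
70 34 [621.2 156.8] [613.5 143.2] [637.  162.3]
76 151 [626.  152.9] [613.2 141.7] [638.8 161.9]
82 34 [631.2 151.6] [618.9 142.6] [639.4 156.5]
88 21 [621.  153.3] [619.2 148.9] [624.9 156.3]
94 16 [622.3 152.8] [619.9 150. ] [624.6 155.3]
172 6 [636.2 158.8] [635.2 158.6] [637.  158.9]
178 5 [635.7 158.9] [634.8 158.6] [637.2 159.1]
184 5 [636.  158.9] [633.4 157.6] [637.2 159.9]
190 1 [638.4 156.6] [638.4 156.6] [638.4 156.6]
shift [ 1.49  5.04 -1.1 ] turn [-3.94  0.14  0.71] q [ 0.62  0.7   0.78 -0.29  1.87 -0.97] 0.0 0.0
shift [ 1.47  4.47 -2.66] turn [-3.94  0.14  0.71] q [ 0.6   0.68  0.92 -0.28  1.75 -0.95] 0.0 0.0
shift [ 1.44  3.69 -4.79] turn [-3.94  0.14  0.71] q [ 0.58  0.68  1.07 -0.28  1.59 -0.93] 0.0 0.0
shift [-0.86 -3.65 -1.67] turn [ 0.05 -0.12  0.01] q [ 0.11  0.18  1.57 -0.    1.39 -1.37] 0.0 0.0
shift [-0.86 -3.65 -3.01] turn [ 0.05 -0.12  0.01] q [ 0.11  0.21  1.64 -0.    1.3  -1.37] 0.0 0.0
```

View pics/pin.png

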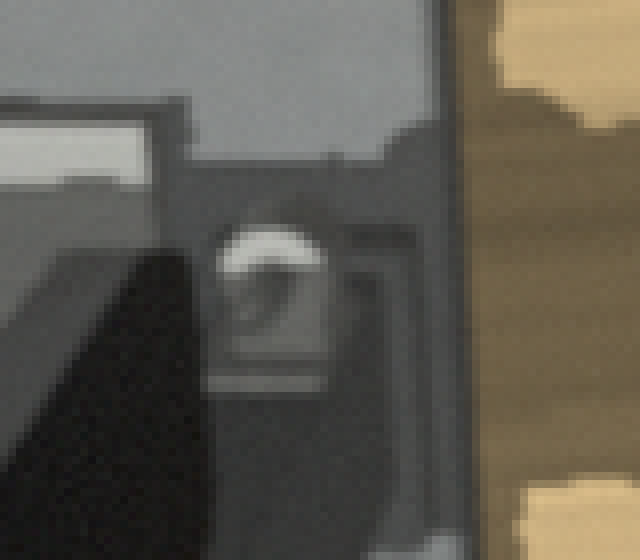

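Call:
move_arm(rows=[[0,[0.1,-0.4,-0.1],[0,0,0]],[0,[0.1,-0.7,-0.1],[0,0,0]],[0,[0.1,-0.8,-0.1],[0,0,0]],[0,[0.1,-0.8,-0.1],[0,0,0]],[0,[0,-0.7,-0.1],[0,0,0]],[0,[0,-0.5,-0.1],[0,0,0]],[0,[0,-0.2,0],[0,0,0]],[0,[0,0,0],[0,0,0]]])

```text
t: 25.35
tool_pos: [527.6, 147.7, 302.8]
tool_rot: [-3.137, -0.008, 3.042]
wrist_force: [-0.2, 0.4, -0.6]
width: 85.2
finger_force: 0.0
```

```bash
cat > pins.py <<'E'
from guard import *
from scipy.optimize import least_squares
PP=[]
for i in range(4):
    d=snap('wrist');P=cloud(d).reshape(-1,3);PP.append(P[~np.isnan(P[:,0])])
P=np.vstack(PP);s=env.sense();print(s['tool_pos'].round(1),s['tool_rot'].round(3))
pin=p2w((-43,135,0))
print(proj(d,[[*pin[:2],207],[*pin[:2],185],[*pin[:2],75]]).round(0).tolist())
for z in range(70,215,4):
    k=P[(np.hypot(P[:,0]-pin[0],P[:,1]-pin[1])<14)&(np.abs(P[:,2]-z)<2)]
    if len(k): print(z,len(k),k[:,:2].mean(0).round(1),k[:,:2].min(0).round(1),k[:,:2].max(0).round(1))
for lo,hi in ((78,90),(188,200)):
    k=P[(np.hypot(P[:,0]-pin[0],P[:,1]-pin[1])<9)&(P[:,2]>lo)&(P[:,2]<hi)]
    if len(k)>8:
        r=least_squares(lambda a:np.hypot(k[:,0]-a[0],k[:,1]-a[1])-4,pin[:2],loss='soft_l1',f_scale=.7);print('axis',lo,r.x.round(2),len(k),'press',tolocal(np.r_[r.x,0]).round(1))
E
python3 pins.py
```

```text
[527.8 150.8 303.1] [-3.138 -0.008  3.046]
[[292.0, 317.0], [291.0, 303.0], [289.0, 254.0]]
70 65 [615.6 152.4] [612.9 142.2] [623.  161.8]
74 604 [624.2 151.7] [612.8 142.2] [637.7 161.6]
78 42 [624.1 151.6] [618.9 145.5] [637.8 156. ]
82 37 [621.8 151.8] [618.4 147.6] [637.7 155.9]
86 31 [620. 152.] [618.7 148.4] [624.3 155.5]
90 58 [621.  152.2] [618.9 148.5] [625.4 155.8]
94 51 [621.9 152.1] [620.3 149.3] [624.8 155.2]
98 9 [622.7 151.8] [621.7 150.4] [624.4 153. ]
170 128 [615.5 152.4] [612.7 142.6] [623.5 161.9]
174 151 [615.5 152.1] [612.9 142.5] [624.  161.9]
178 159 [615.6 152.4] [612.8 142.6] [623.9 161.9]
182 531 [620.9 151.8] [612.9 142.3] [637.5 161.7]
186 610 [623.5 151.7] [612.8 142.7] [637.7 161.6]
190 95 [622.3 151.8] [618.4 146.8] [637.8 155.8]
194 81 [620.4 152. ] [618.8 148.3] [637.2 155.9]
198 123 [620.7 152. ] [618.6 148. ] [625.6 155.9]
202 106 [621.4 151.9] [619.6 148.6] [624.9 155.1]
206 75 [622.5 152. ] [620.5 149.9] [624.7 154.1]
axis 78 [623.18 152.09] 109 press [-43.8 136.4   0. ]
axis 188 [623.42 151.94] 286 press [-43.5 136.2   0. ]
```

Call:
move_arm(rows=[[0,[0.1,0.5,0],[-0.3,0,0.05]],[0,[0.1,0.9,0],[-0.5,0.02,0.09]],[0,[0.1,1,0],[-0.5,0.02,0.09]],[0,[0.1,1,0],[-0.5,0.02,0.09]],[0,[0.1,1,-0.1],[-0.5,0.02,0.09]],[0,[0.1,1,-0.1],[-0.5,0.02,0.09]],[0,[0.1,1,-0.2],[-0.5,0.02,0.09]],[0,[0.1,1,-0.2],[-0.44,0.02,0.08]]])

```text
t: 26.22
tool_pos: [551.1, 375.5, 284.8]
tool_rot: [-2.81, 0.003, 3.107]
wrist_force: [1.8, -1.1, 0.6]
width: 85.2
finger_force: 0.0
```

Call:
move_arm(rows=[[0,[0.1,0.9,-0.1],[-0.2,0,0.04]],[0,[0.1,0.65,-0.1],[0,0,0]],[0,[0,0,0],[0,0,0]],[0,[0,0,0],[0,0,0]],[0,[0,0,0],[0,0,0]],[0,[0,0,0],[0,0,0]],[0,[0,0,0],[0,0,0]],[0,[0,0,0],[0,0,0]]])

```text
t: 26.88
tool_pos: [558.2, 417.9, 279.9]
tool_rot: [-2.794, 0.003, 3.106]
wrist_force: [-0.6, -0.3, 0.9]
width: 85.3
finger_force: 0.0
```

```bash
cat > gg.py <<'E'
from guard import *
gx=np.array([-.03209668,-.93886376,.34278949]);gy=np.array([.99941615,-.03416677,0]);gz=np.cross(gx,gy)
C=np.array([557.5,355.6,98.9]);M=np.stack([-gy,-gx,-gz],1)
E
python3 - <<'E'
from gg import *
s=env.sense();print(s['tool_pos'].round(1))
for h in (190,82): delta(C+h*gz,M)
# measure top rail in view, guard frame
PP=[]
for i in range(3):
    d=snap('wrist');P=cloud(d).reshape(-1,3);PP.append(P[~np.isnan(P[:,0])])
P=np.vstack(PP);L=(P-C)@np.stack([gx,gy,gz],1)
k=L[(np.abs(L[:,2]-102.5)<2.5)&(np.abs(L[:,0])<20)&(np.abs(L[:,1])<110)]
print('top',len(k),np.median(k[:,2]))
for y in range(-90,100,30):
    q=k[np.abs(k[:,1]-y)<15]
    if len(q)>8: print(y,len(q),np.percentile(q[:,0],[2,98]).round(1),q[:,2].mean().round(1))
k=L[(np.abs(L[:,2]-102.5)<3)&(np.abs(L[:,0])<6)];print('y ext',k[:,1].min(),k[:,1].max())
E
```

```text
[558.2 417.9 279.9]
shift [ 0.05  0.09 -0.08] turn [-0.03  0.04  0.01] q [ 0.62  0.7   0.81 -0.29  1.84 -0.97] 0.0 0.0
shift [ 0.01 -1.14 -3.46] turn [-0.03  0.04  0.01] q [ 0.58  0.68  1.07 -0.28  1.59 -0.93] 0.0 0.0
top 11224 101.03204379361665
-90 2119 [-5.4  5.6] 101.2
-60 1919 [-5.6  5.6] 101.2
-30 1648 [-5.6  5.7] 101.1
0 1486 [-5.5  5.8] 101.0
30 1320 [-5.7  5.8] 101.0
60 1148 [-5.3  5.9] 100.9
90 1032 [-5.6  5.9] 100.8
y ext -134.8933295864625 117.28262518257988
```

Call:
move_arm(rows=[[0,[0.03,0.04,-0.2],[-0.03,0.04,0]],[0,[0,-0.15,-0.5],[0,0,0]],[0,[0,-0.25,-0.7],[0,0,0]],[0,[0,-0.25,-0.7],[0,0,0]],[0,[0,-0.25,-0.7],[0,0,0]],[0,[-0.01,-0.18,-0.46],[0,0,0]],[0,[-0.01,-0.1,-0.2],[0,0,0]],[0,[0,0,0],[0,0,0]]])

```text
t: 27.7
tool_pos: [557.4, 383.6, 172.9]
tool_rot: [-2.788, -0.005, 3.107]
wrist_force: [-0.2, 0.0, 0.9]
width: 85.6
finger_force: 0.0
```

```bash
python3 - <<'E'
from gg import *
s=env.sense();print(s['tool_pos'].round(1),s['tool_rot'].round(3),s['wrist_force'].round(1));T=toolT(s)
print('tcp in guard',((T[:3,3]-C)@np.stack([gx,gy,gz],1)).round(1))
delta(C+82*gz,M)
E
```

```text
[557.4 383.6 172.9] [-2.788 -0.005  3.107] [-0.2  0.   0.9]
tcp in guard [-0.9 -1.  79.1]
shift [0.03 0.   0.1 ] turn [ 0.04 -0.05  0.  ] q [ 0.58  0.68  1.07 -0.28  1.59 -0.93] 0.0 0.0
```

Call:
move_arm(rows=[[0,[0.03,0.02,0.07],[0.04,-0.05,0]],[120,[0,0,0],[0,0,0]],[160,[0,0,0],[0,0,0]],[200,[0,0,0],[0,0,0]],[255,[0,0,0],[0,0,0]],[255,[0,0,0],[0,0,0]],[255,[0,0,0],[0,0,0]],[255,[0,0,0],[0,0,0]]])

```text
t: 28.37
tool_pos: [559.1, 384.6, 177.5]
tool_rot: [-2.793, 0.003, 3.107]
wrist_force: [-1.0, -1.6, 1.7]
width: 11.1
finger_force: 62.3
```

Call:
move_arm(rows=[[255,[0,0,0],[0,0,0]],[255,[0,0,0],[0,0,0]],[255,[0,0,0.1],[0,0,0]],[255,[0,0,0.2],[0,0,0]],[255,[0,0,0.3],[0,0,0]],[255,[0,-0.1,0.4],[0,0,0]],[255,[0,-0.1,0.4],[0,0,0]],[255,[0,0,0],[0,0,0]]])

```text
t: 29.03
tool_pos: [560.4, 379.5, 223.5]
tool_rot: [-2.797, 0.009, 3.107]
wrist_force: [0.6, 0.7, -1.6]
width: 11.2
finger_force: 61.5
```

Call:
move_arm(rows=[[255,[-0.2,-0.4,0.2],[0,0,0]],[255,[-0.3,-0.6,0.3],[0,0,0]],[255,[-0.35,-0.6,0.3],[0.1,0,0]],[255,[-0.35,-0.6,0.3],[0.5,0,0]],[255,[-0.35,-0.6,0.3],[0.8,0,-0.15]],[255,[-0.35,-0.6,0.3],[0.9,0,-0.2]],[255,[-0.25,-0.5,0.2],[0.9,0,-0.2]],[255,[-0.2,-0.4,0],[0.7,0,-0.15]]])

```text
t: 29.7
tool_pos: [488.5, 249.2, 278.9]
tool_rot: [-3.138, -0.012, 3.047]
wrist_force: [0.2, -0.8, -4.2]
width: 11.1
finger_force: 61.4
```

Call:
move_arm(rows=[[255,[0,-0.3,0],[0.1,0,0]],[255,[0,0,0],[0,0,0]],[255,[0,0,0],[0,0,0]],[255,[0,0,0],[0,0,0]],[255,[0,0,0],[0,0,0]],[255,[0,0,0],[0,0,0]],[255,[0,0,0],[0,0,0]],[255,[0,0,0],[0,0,0]]])

```text
t: 30.37
tool_pos: [488.5, 242.0, 275.7]
tool_rot: [3.141, -0.018, 3.05]
wrist_force: [0.2, -1.1, -3.1]
width: 11.0
finger_force: 61.4
```

```bash
cat > hang.py <<'E'
from guard import *
import sys
def upM(a):
    gx=np.array([np.cos(a),np.sin(a),0]);gz=np.array([0,0,1.]);gy=np.cross(gz,gx);return np.stack([gx,gy,gz],1)
PIN=np.array([623.3,152.0])
Rg=upM(-.0945-np.pi/2)
# guard in tool: tool axes = [-gy,-gx,-gz]
s=env.sense();T=toolT(s);print(s['t'],s['tool_pos'].round(1),s['tool_rot'].round(3),s['wrist_force'].round(1))
tt=[]
for i in range(3):
    d=snap('wrist');P=cloud(d).reshape(-1,3);P=P[~np.isnan(P[:,0])]
    C=(P-d['T'][:3,3])@d['T'][:3,:3];tt.append(C@np.array(d['mount'])[:3,:3].T+np.array(d['mount'])[:3,3])
t=np.vstack(tt);g=np.stack([-t[:,1],-t[:,0],-t[:,2]],1) # guard-like axes (x,y,z) about TCP
k=g[(np.abs(g[:,2]-20)<5)&(np.abs(g[:,0])<14)&(g[:,1]>-150)&(g[:,1]<-25)]
print('top rail n',len(k))
for y in range(-130,-20,20):
    q=k[np.abs(k[:,1]-y)<10]
    if len(q)>8: print(y,len(q),np.percentile(q[:,0],[2,98]).round(2),q[:,2].mean().round(2))
print('y ext',np.percentile(k[:,1],[.2,1]).round(1))
E
python3 hang.py
```

```text
30.3667 [488.5 242.  275.7] [ 3.141 -0.018  3.05 ] [ 0.2 -1.1 -3.1]
top rail n 23354
-110 4725 [-5.55  5.89] 17.37
-90 6102 [-5.55  5.88] 17.3
-70 5210 [-5.58  5.94] 17.16
-50 4418 [-5.57  5.9 ] 17.07
-30 2899 [-5.52  5.75] 16.96
y ext [-113.3 -112.7]
```

```bash
cat > hd.py <<'E'
from guard import *
import sys
a=-.0945-np.pi/2;gx=np.array([np.cos(a),np.sin(a),0]);gz=np.array([0,0,1.]);gy=np.cross(gz,gx);M=np.stack([-gy,-gx,-gz],1)
s=env.sense();print(s['tool_pos'].round(1),s['tool_rot'].round(3),s['wrist_force'].round(1),s['ft_torque'].round(2))
delta((489.5,164.8,s['tool_pos'][2]),M,s)
E
python3 hd.py
```

```text
[488.5 241.5 275.9] [ 3.141 -0.018  3.049] [-0.1  1.2 -3.5] [-0.   -0.01 -0.05]
shift [ 0.03 -2.56  0.  ] turn [-0.03 -0.2  -0.02] q [ 0.11  0.18  1.56  0.    1.41 -1.37] 0.0 0.0
```

Call:
move_arm(rows=[[255,[0,-0.3,0],[-0.03,-0.1,-0.02]],[255,[0.01,-0.5,0],[0,-0.1,0]],[255,[0.01,-0.55,0],[0,0,0]],[255,[0.01,-0.5,0],[0,0,0]],[255,[0,-0.4,0],[0,0,0]],[255,[0,-0.25,0],[0,0,0]],[255,[0,-0.06,0],[0,0,0]],[255,[0,0,0],[0,0,0]]])

```text
t: 31.18
tool_pos: [489.5, 164.0, 276.2]
tool_rot: [3.141, 0.0, 3.045]
wrist_force: [0.8, 0.5, -3.8]
width: 11.3
finger_force: 61.4
```

```bash
python3 hd.py; python3 hang.py; python3 - <<'E'
from guard import *
# static-camera check of knuckles vs pins
for n in ['scene','side']:
    D=[]
    for i in range(3):
        d=snap(n);P=cloud(d).reshape(-1,3);D.append(P[~np.isnan(P[:,0])])
    P=np.vstack(D);pin=p2w((-43,135,0))
    for z in range(90,260,8):
        k=P[(np.hypot(P[:,0]-pin[0],P[:,1]-pin[1])<14)&(np.abs(P[:,2]-z)<4)]
        if len(k)>3: print(n,z,len(k),k[:,:2].mean(0).round(1),k[:,:2].min(0).round(1),k[:,:2].max(0).round(1))
E
```

```text
[489.5 164.  276.2] [3.141 0.    3.045] [ 0.8  0.5 -3.8] [ 0.06  0.04 -0.01]
shift [-0.    0.03  0.  ] turn [-0.    0.    0.02] q [ 0.11  0.18  1.56 -0.    1.41 -1.37] 0.0 0.0
31.1833 [489.5 164.  276.2] [3.141 0.    3.045] [ 0.8  0.5 -3.8]
top rail n 23346
-110 4746 [-5.55  5.9 ] 17.39
-90 6087 [-5.54  5.9 ] 17.31
-70 5209 [-5.6   5.95] 17.19
-50 4429 [-5.56  5.91] 17.07
-30 2875 [-5.53  5.76] 16.98
y ext [-113.3 -112.8]
scene 90 24 [626.5 152. ] [623.2 147.9] [629.2 155.7]
scene 98 10 [625.8 150.9] [623.5 149. ] [627.9 153.4]
scene 114 6 [624.8 155.3] [616.  153.9] [631.  157.5]
scene 122 54 [624.7 155.4] [610.9 144.8] [634.7 160.5]
scene 130 72 [624.1 153.4] [610.2 142.4] [634.9 160. ]
scene 138 115 [624.3 151.9] [610.3 139.4] [635.9 160.9]
scene 146 86 [622.6 151. ] [610.4 140.9] [635.6 160. ]
scene 170 20 [627.8 158.1] [620.  155.9] [635.8 160.8]
scene 178 47 [627.9 157.9] [619.9 143.1] [636.1 161.1]
scene 186 125 [628.2 152.8] [617.  141.3] [637.7 160.9]
scene 194 23 [626.5 153.2] [622.5 148.7] [630.3 155.5]
scene 202 33 [626.4 151.8] [622.  148.2] [629.8 156.2]
scene 226 16 [6
[... 420 characters left out ...]
side 130 35 [618.9 158.1] [610.8 150.8] [637.4 162.1]
side 138 58 [621.9 153.6] [610.5 142.8] [633.9 161.3]
side 146 33 [620.8 152.3] [613.3 143.6] [631.1 162.8]
side 170 29 [621.4 157.1] [613.4 149.4] [635.1 161.9]
side 178 57 [620.3 157.6] [610.9 148.6] [636.5 164.2]
side 186 74 [624.5 154.7] [613.5 144.8] [637.4 162. ]
side 194 25 [622.1 153. ] [617.3 148.1] [636.5 158.1]
side 202 21 [621.9 153.2] [618.  148.3] [624.7 156.5]
side 226 7 [619.2 156.8] [613.9 153.3] [628.4 160. ]
side 234 36 [618.7 158.8] [611.4 154. ] [626.3 163.5]
side 242 44 [619.4 159.1] [610.9 154.7] [631.  164.3]
side 250 82 [622.4 155. ] [611.8 142.5] [631.8 163. ]
side 258 10 [624.  152.1] [613.2 145.1] [630.2 161.1]
```

```bash
cat > kp.py <<'E'
from guard import *
from scipy.optimize import least_squares
import sys
dz=float(sys.argv[1]) if len(sys.argv)>1 else 0
for n in ['scene','side']:
    D=[]
    for i in range(3):
        d=snap(n);P=cloud(d).reshape(-1,3);D.append(P[~np.isnan(P[:,0])])
    P=np.vstack(D);pin=p2w((-43,135,0))
    for nm,lo,hi,r0,rc in (('klo',122+dz,137+dz,10,12.5),('khi',232+dz,247+dz,10,12.5),('plo',80,92,4,7),('phi',190,202,4,7)):
        c=pin[:2].copy()
        for _ in range(4):
            k=P[(np.hypot(P[:,0]-c[0],P[:,1]-c[1])<rc)&(np.hypot(P[:,0]-c[0],P[:,1]-c[1])>r0*.6)&(P[:,2]>lo)&(P[:,2]<hi)]
            if len(k)<8: break
            c=least_squares(lambda a:np.hypot(k[:,0]-a[0],k[:,1]-a[1])-r0,c,loss='soft_l1',f_scale=.7).x
        print(n,nm,len(k),c.round(1))
E
python3 kp.py
```

```text
scene klo 103 [624.4 148.9]
scene khi 133 [624.9 150. ]
scene plo 27 [625.1 150.3]
scene phi 38 [625.1 150.3]
side klo 68 [622.1 150.1]
side khi 73 [623.5 150.6]
side plo 15 [620.3 152.5]
side phi 29 [623.6 151.2]
```

Call:
move_arm(rows=[[255,[0,0.03,-0.1],[0,0,0]],[255,[0,0,-0.15],[0,0,0]],[255,[0,0,-0.15],[0,0,0]],[255,[0,0,-0.12],[0,0,0]],[255,[0,0,-0.09],[0,0,0]],[255,[0,0,-0.07],[0,0,0]],[255,[0,0,-0.07],[0,0,0]],[255,[0,0,-0.07],[0,0,0]]])

```text
t: 32.6
tool_pos: [489.5, 165.4, 251.3]
tool_rot: [3.141, -0.0, 3.047]
wrist_force: [0.4, 0.9, -3.6]
width: 11.5
finger_force: 61.5
```

Call:
move_arm(rows=[[255,[0,0,-0.05],[0,0,0]],[255,[0,0,-0.05],[0,0,0]],[255,[0,0,-0.05],[0,0,0]],[255,[0,0,-0.05],[0,0,0]],[255,[0,0,-0.05],[0,0,0]],[255,[0,0,-0.02],[0,0,0]],[255,[0,0,0],[0,0,0]],[255,[0,0,0],[0,0,0]]])

```text
t: 33.27
tool_pos: [489.5, 165.4, 243.4]
tool_rot: [3.141, -0.0, 3.047]
wrist_force: [-0.0, -0.2, -4.2]
width: 11.2
finger_force: 61.5
```

```bash
python3 hd.py
```

```text
[489.5 165.4 243.4] [ 3.141 -0.     3.047] [-0.  -0.2 -4.2] [-0.01 -0.    0.05]
shift [ 0.   -0.02  0.  ] turn [-0. -0.  0.] q [ 0.11  0.2   1.61  0.    1.33 -1.37] 0.0 0.0
```

Call:
move_arm(rows=[[255,[0,0,-0.05],[0,0,0]],[255,[0,0,-0.05],[0,0,0]],[255,[0,0,-0.05],[0,0,0]],[255,[0,0,-0.05],[0,0,0]],[255,[0,0,-0.05],[0,0,0]],[255,[0,0,-0.03],[0,0,0]],[255,[0,0,0],[0,0,0]],[255,[0,0,0],[0,0,0]]])

```text
t: 33.93
tool_pos: [489.4, 165.4, 235.0]
tool_rot: [3.141, -0.0, 3.047]
wrist_force: [-1.0, 0.0, -3.8]
width: 11.5
finger_force: 61.5
```

```bash
python3 hd.py; python3 kp.py -41
```

```text
[489.4 165.4 235. ] [ 3.141 -0.     3.047] [-1.   0.  -3.8] [-0.02 -0.02 -0.  ]
shift [ 0.   -0.02  0.  ] turn [-0. -0.  0.] q [ 0.11  0.2   1.63 -0.    1.31 -1.37] 0.0 0.0
scene klo 103 [624.1 150.1]
scene khi 117 [624.5 150.6]
scene plo 4 [623.8 150.7]
scene phi 4 [623.8 150.7]
side klo 54 [622.5 150.2]
side khi 65 [622.8 151.5]
side plo 0 [623.8 150.7]
side phi 0 [623.8 150.7]
```

Call:
move_arm(rows=[[255,[0,0,-0.03],[0,0,0]],[255,[0,0,-0.03],[0,0,0]],[255,[0,0,-0.02],[0,0,0]],[255,[0,0,0],[0,0,0]],[255,[0,0,0],[0,0,0]],[255,[0,0,0],[0,0,0]],[255,[0,0,0],[0,0,0]],[255,[0,0,0],[0,0,0]]])

```text
t: 34.9
tool_pos: [489.6, 165.4, 232.7]
tool_rot: [3.141, 0.0, 3.047]
wrist_force: [-0.7, -0.8, -2.4]
width: 11.1
finger_force: 61.7
```

Call:
move_arm(rows=[[255,[0,0,-0.02],[0,0,0]],[255,[0,0,-0.02],[0,0,0]],[255,[0,0,0],[0,0,0]],[255,[0,0,0],[0,0,0]],[255,[0,0,0],[0,0,0]],[255,[0,0,0],[0,0,0]],[255,[0,0,0],[0,0,0]],[255,[0,0,0],[0,0,0]]])

```text
t: 35.57
tool_pos: [489.5, 165.5, 231.7]
tool_rot: [3.141, 0.0, 3.047]
wrist_force: [-4.5, -0.4, 4.9]
width: 10.6
finger_force: 62.6
```

Call:
move_arm(rows=[[220,[0,0,0],[0,0,0]],[205,[0,0,0],[0,0,0]],[190,[0,0,0],[0,0,0]],[165,[0,0,0],[0,0,0]],[165,[0,0,0],[0,0,0]],[165,[0,0,0],[0,0,0]],[165,[0,0,0],[0,0,0]],[165,[0,0,0],[0,0,0]]])

```text
t: 36.23
tool_pos: [489.5, 165.4, 231.4]
tool_rot: [3.141, -0.0, 3.047]
wrist_force: [0.6, -0.6, -0.4]
width: 30.2
finger_force: 0.0
```

```bash
python3 hd.py; python3 hang.py; python3 kp.py -44; python3 - <<'E'
from guard import *
d=load('wrist')
P=cloud(d).reshape(-1,3);P=P[~np.isnan(P[:,0])]
H=np.array([623.3,152.]);
k=P[(P[:,2]>243)&(P[:,2]<256)&(np.hypot(P[:,0]-H[0],P[:,1]-H[1])<260)&(P[:,0]<480)&(np.abs(P[:,1]-170)<60)]
print('guard top z',len(k),np.median(k[:,2]))
E
```

```text
[489.5 165.4 231.4] [ 3.141 -0.     3.047] [ 0.6 -0.6 -0.4] [-0.02  0.02 -0.01]
shift [-0.   -0.02  0.  ] turn [-0. -0.  0.] q [ 0.11  0.21  1.63 -0.    1.3  -1.37] 0.0 0.0
36.2333 [489.5 165.4 231.4] [ 3.141 -0.     3.047] [ 0.6 -0.6 -0.4]
top rail n 13
-30 11 [-2.53  5.29] 15.23
y ext [-45.7 -45.2]
scene klo 93 [626.7 149.9]
scene khi 124 [623.5 150.9]
scene plo 3 [623.8 150.7]
scene phi 4 [623.8 150.7]
side klo 66 [624.5 151.4]
side khi 67 [620.8 151.6]
side plo 3 [623.8 150.7]
side phi 0 [623.8 150.7]
guard top z 6421 244.1670575857164
```

Call:
move_arm(rows=[[165,[-0.01,-0.195,0],[0,0,0.5]],[165,[-0.01,-0.195,0],[0,0,0.5]],[165,[0.007,-0.196,0],[0,0,0.5]],[165,[0.007,-0.195,0],[0,0,0.5]],[165,[0.024,-0.194,0],[0,0,0.5]],[165,[0.024,-0.194,0],[0,0,0.5]],[165,[0.041,-0.191,0],[0,0,0.5]],[165,[0.041,-0.191,0],[0,0,0.5]]])

```text
t: 37.35
tool_pos: [493.2, 118.7, 231.4]
tool_rot: [3.141, -0.0, -2.885]
wrist_force: [-0.1, 0.9, -0.1]
width: 30.1
finger_force: 0.1
```

Call:
move_arm(rows=[[165,[0.058,-0.187,0],[0,0,0.5]],[165,[0.058,-0.187,0],[0,0,0.5]],[165,[0.073,-0.181,0],[0,0,0.5]],[165,[0.073,-0.181,0],[0,0,0.5]],[165,[0.089,-0.174,0],[0,0,0.5]],[165,[0.089,-0.174,0],[0,0,0.5]],[165,[0.104,-0.166,0],[0,0,0.5]],[165,[0.104,-0.166,0],[0,0,0.5]]])

```text
t: 38.02
tool_pos: [512.6, 76.2, 231.4]
tool_rot: [3.141, -0.0, -2.536]
wrist_force: [-0.0, 0.3, -0.7]
width: 30.1
finger_force: 0.1
```

Call:
move_arm(rows=[[165,[0.118,-0.156,0],[0,0,0.5]],[165,[0.09,-0.12,0],[0,0,0.38]],[165,[0.065,-0.08,0],[0,0,0.26]],[165,[0.03,-0.035,0],[0,0,0.12]],[165,[0,0,0],[0,0,0]],[165,[0,0,0],[0,0,0]],[165,[0,0,0],[0,0,0]],[165,[0,0,0],[0,0,0]]])

```text
t: 38.68
tool_pos: [521.6, 64.8, 231.4]
tool_rot: [3.141, -0.0, -2.428]
wrist_force: [-1.0, -0.6, -0.7]
width: 30.3
finger_force: 0.0
```

```bash
cat > ang.py <<'E'
from guard import *
s=env.sense();print(s['t'],s['joints'].round(2),s['tool_pos'].round(1),s['tool_rot'].round(3),s['wrist_force'].round(1))
H=p2w((-43,135,0))[:2]
for n in ('scene','side'):
    d=snap(n);P=cloud(d).reshape(-1,3);P=P[~np.isnan(P[:,0])];L=tolocal(P)-[-43,135,0]
    r=np.hypot(L[:,0],L[:,1]);a=np.degrees(np.arctan2(-L[:,0],-L[:,1]))
    k=(r>60)&(r<275)&(L[:,2]>238)&(L[:,2]<252)&(a>-5)&(a<95)
    h,e=np.histogram(a[k],np.arange(-5,96,2.5));print(n,k.sum(),[(e[i],h[i]) for i in np.argsort(-h)[:5]])
E
python3 ang.py
```

```text
38.6833 [-0.09  0.22  1.61 -0.    1.31 -2.37] [521.6  64.8 231.4] [ 3.141 -0.    -2.428] [-1.  -0.6 -0.7]
scene 270 [(np.float64(47.5), np.int64(97)), (np.float64(45.0), np.int64(66)), (np.float64(50.0), np.int64(30)), (np.float64(42.5), np.int64(21)), (np.float64(35.0), np.int64(16))]
side 343 [(np.float64(47.5), np.int64(148)), (np.float64(50.0), np.int64(82)), (np.float64(45.0), np.int64(38)), (np.float64(52.5), np.int64(31)), (np.float64(55.0), np.int64(18))]
```

Call:
move_arm(rows=[[150,[0,0,0.2],[0,0,0]],[150,[0,0,0.5],[0,0,0]],[150,[0,0,0.7],[0,0,0]],[255,[-0.5,-0.1,0.6],[0,0,0]],[255,[-0.8,-0.2,0],[0,0,-0.5]],[255,[-0.8,-0.3,0],[0,0,-0.9]],[255,[-0.5,-0.3,0],[0,0,-1]],[255,[-0.2,0,0],[0,0,-1]]])

```text
t: 39.45
tool_pos: [435.8, 36.9, 292.2]
tool_rot: [-3.141, -0.0, -2.73]
wrist_force: [0.2, 0.5, -0.4]
width: 0.0
finger_force: 0.0
```

```bash
python3 ang.py; cat > push.py <<'E'
from guard import *
def tcp(al,th,rc,zc,gap=0,phi=0):
    """TCP world for fingertip touching outer face at radius rc, opening al (deg)"""
    M=ori(np.radians(th),phi);A=np.radians(al);yaw=-.0945-A
    gx=np.array([np.cos(yaw),np.sin(yaw),0]);gy=np.array([-np.sin(yaw),np.cos(yaw),0])
    B=np.array([[x,y,z] for x in(-11,11) for y in(-14.5,14.5) for z in(11,-40)])@M.T
    i=np.argmax(B@gx+1e-3*-B[:,2]);b=B[i]
    H=p2w((-43,135,0));p=H-rc*gy-(6+gap)*gx;p[2]=zc
    return p-b,M
E
python3 - <<'E'
from push import *
s=env.sense()
for th in (35,40,45):
    for al,g in ((50,40),(48,0),(25,0),(0,0)):
        p,M=tcp(al,th,225,228,g)
        o=min((ik(p,M,q,PAR) for q in (s['joints'],[-.2,0,2.2,.2,.4,-1.7])),key=lambda a:a[1]+100*a[2]);print(th,al,p.round(1),tolocal(p).round(1),o[0].round(2),round(o[1],1),round(o[2],3))
E
```

```text
39.45 [-0.17  0.02  1.7  -0.    1.43 -2.15] [435.8  36.9 292.2] [-3.141 -0.    -2.73 ] [ 0.2  0.5 -0.4]
scene 313 [(np.float64(47.5), np.int64(134)), (np.float64(50.0), np.int64(95)), (np.float64(45.0), np.int64(68)), (np.float64(42.5), np.int64(12)), (np.float64(52.5), np.int64(3))]
side 329 [(np.float64(50.0), np.int64(169)), (np.float64(47.5), np.int64(86)), (np.float64(52.5), np.int64(45)), (np.float64(-5.0), np.int64(14)), (np.float64(55.0), np.int64(10))]
35 50 [398.6  76.7 230.7] [-260.2   40.1  230.7] [-0.08 -0.34  2.29 -0.02  0.58 -1.54] 0.0 0.0
35 48 [425.7  37.2 230.7] [-229.5    3.4  230.7] [-0.25 -0.31  2.27  0.16  0.58 -1.83] 0.0 0.0
35 25 [490.9 -24.5 230.7] [-158.8  -51.9  230.7] [-0.4  -0.16  2.18  0.33  0.56 -2.11] 0.0 0.0
35 0 [580.  -85.8 230.7] [ -64.3 -104.5  230.7] [-0.46  0.04  2.    0.39  0.56 -2.21] 0.0 0.0
40 50 [398.4  76.7 229.4] [-260.4   40.1  229.4] [-0.08 -0.37  2.36 -0.03  0.46 -1.53] 0.0 0.0
40 48 [425.5  37.3 229.4] [-229.7    3.4  229.4] [-0.27 -0.34  2.34  0.25  0.46 -1.93] 0.0 0.0
40 25 [490.7 -24.4 229.4] [-159.   -51.9  229.4] [-0.43 -0.19  2.25  0.5   0.46 -2.29] 0.0 0.0
40 0 [582.6 -56.9 229.4] [-64.5 -75.5 229.4] [-0.41  0.01  2.08  0.5   0.42 -2.28] 0.0 0.0
45 50 [398.4  76.7 228. ] [-260.5   40.1  228. ] [-0.07 -0.39  2.43 -0.05  0.32 -1.51] 0.0 0.0
45 48 [425.5  37.3 228. ] [-229.8    3.4  228. ] [-0.29 -0.37  2.42  0.43  0.34 -2.12] 0.0 0.0
45 25 [490.6 -24.4 228. ] [-159.1  -51.9  228. ] [-0.47 -0.2   2.33  0.78  0.37 -2.59] 0.0 0.0
45 0 [582.5 -56.9 228. ] [-64.6 -75.5 228. ] [-0.43  0.    2.15  0.81  0.33 -2.59] 0.0 0.0
```

```bash
python3 - <<'E'
from push import *
p,M=tcp(50,40,225,228,40);d,r=delta(p,M);print((r/9).round(3))
E
```

```text
shift [-1.28  1.31 -2.1 ] turn [ 1.29 -7.97 -5.59] q [-0.08 -0.37  2.36 -0.03  0.46 -1.53] 0.0 0.0
[ 0.144 -0.886 -0.622]
```

Call:
move_arm(rows=[[255,[-0.2,0.2,0],[0.144,-0.886,-0.622]],[255,[-0.2,0.2,0],[0.144,-0.886,-0.622]],[255,[-0.2,0.2,0],[0.144,-0.886,-0.622]],[255,[-0.2,0.2,0],[0.144,-0.886,-0.622]],[255,[-0.2,0.2,0],[0.144,-0.886,-0.622]],[255,[-0.2,0.2,0],[0.144,-0.886,-0.622]],[255,[-0.08,0.11,0],[0.144,-0.886,-0.622]],[255,[0,0,0],[0.144,-0.886,-0.622]]])

```text
t: 40.22
tool_pos: [399.4, 77.5, 292.4]
tool_rot: [-3.119, 0.626, 3.117]
wrist_force: [0.6, -0.0, -0.2]
width: -0.1
finger_force: 0.0
```

Call:
move_arm(rows=[[255,[0,0,0],[0.144,-0.886,-0.622]],[255,[0,0,-0.3],[0,0,0]],[255,[0,0,-0.5],[0,0,0]],[255,[0,0,-0.6],[0,0,0]],[255,[0,0,-0.5],[0,0,0]],[255,[0,0,-0.2],[0,0,0]],[255,[0,0,0],[0,0,0]],[255,[0,0,0],[0,0,0]]])

```text
t: 40.88
tool_pos: [399.9, 77.0, 229.0]
tool_rot: [-3.14, 0.698, 3.05]
wrist_force: [0.1, -0.2, 1.3]
width: 0.2
finger_force: 0.0
```

```bash
python3 ang.py; python3 - <<'E'
from push import *
s=env.sense();q=s['joints'];prev=toolT(s)[:3,3]
for al,g in [(50,40),(50,10),(48,0),(44,0),(40,0),(36,0),(32,0),(28,0),(24,0),(20,0),(16,0),(12,0),(8,0),(4,0),(2,0),(0,0)]:
    p,M=tcp(al,40,225,228,g)
    B=None
    # keep contact corner consistent: print support
    q,e,f=ik(p,M,q,PAR);print(al,g,tolocal(p).round(1),'d',((p-prev)/30).round(3),q.round(2),round(e,1));prev=p
delta(*tcp(50,40,225,228,40))
E
```

```text
40.8833 [-0.08 -0.37  2.36 -0.03  0.45 -1.53] [399.9  77.  229. ] [-3.14   0.698  3.05 ] [ 0.1 -0.2  1.3]
scene 415 [(np.float64(47.5), np.int64(161)), (np.float64(50.0), np.int64(99)), (np.float64(45.0), np.int64(63)), (np.float64(67.5), np.int64(29)), (np.float64(65.0), np.int64(23))]
side 323 [(np.float64(50.0), np.int64(169)), (np.float64(47.5), np.int64(67)), (np.float64(52.5), np.int64(44)), (np.float64(-5.0), np.int64(13)), (np.float64(67.5), np.int64(9))]
50 40 [-260.4   40.1  229.4] d [-0.062 -0.008 -0.015] [-0.08 -0.37  2.36 -0.03  0.46 -1.53] 0.0
50 10 [-241.1   17.1  229.4] d [ 0.568 -0.823  0.   ] [-0.2  -0.36  2.35  0.16  0.46 -1.8 ] 0.0
48 0 [-229.7    3.4  229.4] d [ 0.336 -0.491  0.   ] [-0.27 -0.34  2.34  0.25  0.46 -1.93] 0.0
44 0 [-219.1   -8.2  229.4] d [ 0.316 -0.418  0.   ] [-0.32 -0.32  2.33  0.32  0.46 -2.04] 0.0
40 0 [-207.7  -19.   229.4] d [ 0.344 -0.395  0.   ] [-0.36 -0.3   2.32  0.38  0.47 -2.12] 0.0
36 0 [-195.6  -29.   229.4] d [ 0.371 -0.37   0.   ] [-0.39 -0.27  2.31  0.43  0.47 -2.18] 0.0
32 0 [-182.8  -38.1  229.4] d [ 0.396 -0.343  0.   ] [-0.41 
[... 272 characters left out ...]
.   ] [-0.44 -0.15  2.22  0.52  0.45 -2.32] 0.0
16 0 [-126.3  -65.1  229.4] d [ 0.475 -0.221  0.   ] [-0.44 -0.11  2.19  0.53  0.45 -2.32] 0.0
12 0 [-111.1  -69.3  229.4] d [ 0.489 -0.187  0.   ] [-0.44 -0.08  2.17  0.53  0.44 -2.32] 0.0
8 0 [-95.8 -72.5 229.4] d [ 0.501 -0.153  0.   ] [-0.43 -0.05  2.14  0.52  0.43 -2.31] 0.0
4 0 [-80.2 -74.5 229.4] d [ 0.51  -0.117  0.   ] [-0.42 -0.02  2.11  0.52  0.43 -2.3 ] 0.0
2 0 [-72.3 -75.2 229.4] d [ 0.258 -0.045  0.   ] [-0.41 -0.    2.09  0.51  0.43 -2.29] 0.0
0 0 [-64.5 -75.5 229.4] d [ 0.259 -0.036  0.   ] [-0.41  0.01  2.08  0.5   0.42 -2.28] 0.0
shift [-0.06 -0.01 -0.01] turn [ 0.01  0.02 -0.02] q [-0.08 -0.37  2.36 -0.03  0.46 -1.53] 0.0 0.0
```

Call:
move_arm(rows=[[255,[0.13,-0.25,0],[0,0,0]],[255,[0.18,-0.33,0],[0,0,0]],[255,[0.14,-0.25,0],[0,0,0]],[255,[0.1,-0.14,0],[0,0,0]],[255,[0.09,-0.13,0],[0,0,0]],[255,[0.08,-0.12,0],[0,0,0]],[255,[0.07,-0.1,0],[0,0,0]],[255,[0.105,-0.14,0],[0,0,0]]])

```text
t: 41.65
tool_pos: [426.9, 32.9, 229.7]
tool_rot: [-3.14, 0.7, 3.05]
wrist_force: [-0.1, -0.1, 0.3]
width: 0.0
finger_force: 0.0
```

Call:
move_arm(rows=[[255,[0.105,-0.14,0],[0,0,0]],[255,[0.105,-0.14,0],[0,0,0]],[255,[0.115,-0.132,0],[0,0,0]],[255,[0.115,-0.132,0],[0,0,0]],[255,[0.115,-0.132,0],[0,0,0]],[255,[0.124,-0.123,0],[0,0,0]],[255,[0.124,-0.123,0],[0,0,0]],[255,[0.124,-0.123,0],[0,0,0]]])

```text
t: 42.32
tool_pos: [454.7, 1.4, 229.1]
tool_rot: [-3.141, 0.699, 3.049]
wrist_force: [0.8, 0.7, 0.4]
width: 0.3
finger_force: 0.1
```

```bash
python3 ang.py; python3 - <<'E'
from push import *
delta(*tcp(36,40,225,228,0))
E
```

```text
42.3167 [-0.4  -0.28  2.31  0.43  0.47 -2.2 ] [454.7   1.4 229.1] [-3.141  0.699  3.049] [0.8 0.7 0.4]
scene 382 [(np.float64(35.0), np.int64(130)), (np.float64(37.5), np.int64(129)), (np.float64(40.0), np.int64(32)), (np.float64(32.5), np.int64(30)), (np.float64(45.0), np.int64(23))]
side 299 [(np.float64(37.5), np.int64(122)), (np.float64(40.0), np.int64(64)), (np.float64(35.0), np.int64(53)), (np.float64(-5.0), np.int64(18)), (np.float64(42.5), np.int64(16))]
shift [0.05 0.02 0.01] turn [ 0.01  0.   -0.01] q [-0.39 -0.27  2.31  0.43  0.47 -2.18] 0.0 0.0
```

Call:
move_arm(rows=[[255,[0.137,-0.112,0],[0,0,0]],[255,[0.137,-0.112,0],[0,0,0]],[255,[0.137,-0.112,0],[0,0,0]],[255,[0.142,-0.105,0],[0,0,0]],[255,[0.142,-0.105,0],[0,0,0]],[255,[0.142,-0.105,0],[0,0,0]],[255,[0.147,-0.095,0],[0,0,0]],[255,[0.147,-0.095,0],[0,0,0]]])

```text
t: 43.08
tool_pos: [488.4, -23.8, 228.3]
tool_rot: [-3.141, 0.697, 3.049]
wrist_force: [-0.3, -0.2, -0.2]
width: -0.0
finger_force: 0.1
```

Call:
move_arm(rows=[[255,[0.147,-0.095,0],[0,0,0]],[255,[0.153,-0.084,0],[0,0,0]],[255,[0.153,-0.084,0],[0,0,0]],[255,[0.153,-0.084,0],[0,0,0]],[255,[0.14,-0.065,0],[0,0,0]],[255,[0.13,-0.06,0],[0,0,0]],[255,[0.12,-0.056,0],[0,0,0]],[255,[0.1,-0.04,0],[0,0,0]]])

```text
t: 43.75
tool_pos: [521.2, -40.6, 228.4]
tool_rot: [-3.141, 0.697, 3.049]
wrist_force: [-0.0, -0.5, 0.2]
width: 0.0
finger_force: 0.1
```

```bash
python3 ang.py; python3 - <<'E'
from push import *
for a in (16,12,8,4,0): delta(*tcp(a,40,225,228,0))
E
```

```text
43.75 [-0.44 -0.11  2.2   0.53  0.45 -2.33] [521.2 -40.6 228.4] [-3.141  0.697  3.049] [-0.  -0.5  0.2]
scene 259 [(np.float64(15.0), np.int64(119)), (np.float64(17.5), np.int64(59)), (np.float64(22.5), np.int64(20)), (np.float64(20.0), np.int64(20)), (np.float64(25.0), np.int64(19))]
side 246 [(np.float64(17.5), np.int64(114)), (np.float64(20.0), np.int64(44)), (np.float64(15.0), np.int64(40)), (np.float64(-5.0), np.int64(13)), (np.float64(12.5), np.int64(12))]
shift [ 0.03 -0.    0.03] turn [ 0.   -0.01 -0.01] q [-0.44 -0.11  2.19  0.53  0.45 -2.32] 0.0 0.0
shift [ 0.52 -0.19  0.03] turn [ 0.   -0.01 -0.01] q [-0.44 -0.08  2.17  0.53  0.44 -2.32] 0.0 0.0
shift [ 1.02 -0.34  0.03] turn [ 0.   -0.01 -0.01] q [-0.43 -0.05  2.14  0.52  0.43 -2.31] 0.0 0.0
shift [ 1.53 -0.46  0.03] turn [ 0.   -0.01 -0.01] q [-0.42 -0.02  2.11  0.52  0.43 -2.3 ] 0.0 0.0
shift [ 2.04 -0.54  0.03] turn [ 0.   -0.01 -0.01] q [-0.41  0.01  2.08  0.5   0.42 -2.28] 0.0 0.0
```

Call:
move_arm(rows=[[255,[0.11,-0.045,0],[0,0,0]],[255,[0.13,-0.05,0],[0,0,0]],[255,[0.13,-0.048,0],[0,0,0]],[255,[0.13,-0.045,0],[0,0,0]],[255,[0.13,-0.042,0],[0,0,0]],[255,[0.13,-0.04,0],[0,0,0]],[255,[0.13,-0.038,0],[0,0,0]],[255,[0.12,-0.033,0],[0,0,0]]])

```text
t: 44.52
tool_pos: [551.5, -50.9, 228.4]
tool_rot: [-3.141, 0.697, 3.049]
wrist_force: [-1.2, 0.6, 0.6]
width: -0.5
finger_force: 0.1
```

Call:
move_arm(rows=[[255,[0.1,-0.027,0],[0,0,0]],[255,[0.09,-0.024,0],[0,0,0]],[255,[0.08,-0.02,0],[0,0,0]],[255,[0.07,-0.017,0],[0,0,0]],[255,[0.06,-0.013,0],[0,0,0]],[255,[0.05,-0.01,0],[0,0,0]],[255,[0.05,-0.009,0],[0,0,0]],[255,[0.05,-0.008,0],[0,0,0]]])

```text
t: 45.18
tool_pos: [567.7, -54.6, 228.4]
tool_rot: [-3.141, 0.697, 3.049]
wrist_force: [1.4, 0.4, -0.3]
width: 0.1
finger_force: 0.1
```

```bash
cat > fin.py <<'E'
from push import *
s=env.sense();print(s['t'],s['tool_pos'].round(1),s['wrist_force'].round(1))
delta(*tcp(0,40,225,228,0))
for n in ('scene','side'):
    P=np.vstack([cloud(snap(n)).reshape(-1,3) for _ in range(2)]);P=P[~np.isnan(P[:,0])];L=tolocal(P)-[-43,135,0]
    for lo,hi in ((-265,-215),(-215,-150),(-150,-90),(-90,-25)):
        k=L[(L[:,1]>lo)&(L[:,1]<hi)&(L[:,0]>-60)&(L[:,0]<-2)&(L[:,2]>80)&(L[:,2]<250)]
        print(n,lo,hi,len(k),np.percentile(k[:,0],[10,50]).round(1) if len(k) else '')
E
python3 fin.py
```

```text
45.1833 [567.7 -54.6 228.4] [ 1.4  0.4 -0.3]
shift [ 0.5  -0.08  0.03] turn [ 0.   -0.01 -0.02] q [-0.41  0.01  2.08  0.5   0.42 -2.28] 0.0 0.0
scene -265 -215 10 [-47.2 -40.3]
scene -215 -150 86 [-51.  -41.5]
scene -150 -90 0 
scene -90 -25 23 [-6.5 -4.7]
side -265 -215 844 [-30.4 -23.1]
side -215 -150 1468 [-22.  -17.7]
side -150 -90 1432 [-15.7 -12.3]
side -90 -25 1616 [-10.8  -8.1]
```

Call:
move_arm(rows=[[255,[0.05,-0.007,0],[0,0,0]],[255,[0.05,-0.007,0],[0,0,0]],[255,[0.05,-0.006,0],[0,0,0]],[255,[0.05,-0.006,0],[0,0,0]],[255,[0.05,-0.006,0],[0,0,0]],[255,[0.05,-0.005,0],[0,0,0]],[255,[0.05,-0.005,0],[0,0,0]],[255,[0.05,-0.005,0],[0,0,0]]])

```text
t: 46.05
tool_pos: [579.8, -56.0, 228.4]
tool_rot: [-3.141, 0.698, 3.049]
wrist_force: [-0.0, -0.1, -0.2]
width: 0.0
finger_force: 0.1
```

Call:
move_arm(rows=[[255,[0.03,-0.003,0],[0,0,0]],[255,[0.03,-0.003,0],[0,0,0]],[255,[0.02,-0.003,0],[0,0,0]],[255,[0.02,-0.002,0],[0,0,0]],[255,[0.02,-0.002,0],[0,0,0]],[255,[0.02,-0.002,0],[0,0,0]],[255,[0,0,0],[0,0,0]],[255,[0,0,0],[0,0,0]]])

```text
t: 46.72
tool_pos: [583.8, -56.4, 228.4]
tool_rot: [-3.141, 0.697, 3.049]
wrist_force: [-0.2, -0.4, 0.4]
width: 0.1
finger_force: 0.1
```

```bash
python3 fin.py
```

```text
46.7167 [583.8 -56.4 228.4] [-0.2 -0.4  0.4]
shift [-0.04 -0.01  0.03] turn [ 0.   -0.01 -0.02] q [-0.41  0.01  2.08  0.5   0.42 -2.28] 0.0 0.0
scene -265 -215 1 [-48.9 -48.9]
scene -215 -150 10 [-40.1 -37.4]
scene -150 -90 0 
scene -90 -25 5 [-3.2 -2.9]
side -265 -215 725 [-11.5  -5.7]
side -215 -150 1139 [-8.3 -4.5]
side -150 -90 1018 [-6.4 -4. ]
side -90 -25 1155 [-7.  -4.3]
```

Call:
move_arm(rows=[[255,[0.02,-0.002,0],[0,0,0]],[255,[0.02,-0.002,0],[0,0,0]],[255,[0.02,-0.002,0],[0,0,0]],[255,[0.01,-0.001,0],[0,0,0]],[255,[0.01,-0.001,0],[0,0,0]],[255,[0,0,0],[0,0,0]],[255,[0,0,0],[0,0,0]],[255,[0,0,0],[0,0,0]]])

```text
t: 47.58
tool_pos: [585.2, -56.5, 228.2]
tool_rot: [-3.141, 0.696, 3.049]
wrist_force: [-13.0, -1.0, 7.2]
width: -0.0
finger_force: 6.4
```

```bash
python3 fin.py|tail -4
```

```text
side -265 -215 656 [-14.6  -5.2]
side -215 -150 975 [-8.4 -4. ]
side -150 -90 861 [-6.  -3.7]
side -90 -25 1049 [-6.7 -4.1]
```

Call:
move_arm(rows=[[255,[-0.02,0.002,0],[0,0,0]],[255,[-0.03,0.003,0],[0,0,0]],[255,[-0.03,0.003,0],[0,0,0]],[255,[-0.1,0.01,0],[0,0,0]],[255,[-0.3,0.03,0],[0,0,0]],[255,[-0.6,0.06,0],[0,0,0]],[255,[-0.8,0.08,0],[0,0,0]],[255,[-0.6,0.06,0.1],[0,0,0]]])

```text
t: 48.45
tool_pos: [509.6, -48.1, 230.0]
tool_rot: [3.141, 0.695, 3.049]
wrist_force: [-0.2, 1.0, 0.2]
width: -0.1
finger_force: 0.0
```

Call:
move_arm(rows=[[255,[-0.6,0.06,0.3],[0,0,0]],[255,[-0.4,0.04,0.3],[0,0,0]],[255,[0,0,0],[0,0,0]],[255,[0,0,0],[0,0,0]],[255,[0,0,0],[0,0,0]],[255,[0,0,0],[0,0,0]],[255,[0,0,0],[0,0,0]],[255,[0,0,0],[0,0,0]]])

```text
t: 49.12
tool_pos: [482.0, -46.1, 248.7]
tool_rot: [3.141, 0.696, 3.049]
wrist_force: [0.1, 0.4, -0.5]
width: 0.1
finger_force: 0.0
```

```bash
python3 fin.py; python3 kp.py -44; python3 - <<'E'
from guard import *
for n in ('scene','side'):
    d=load(n);P=cloud(d).reshape(-1,3);P=P[~np.isnan(P[:,0])];L=tolocal(P)
    k=L[(np.abs(L[:,0]+43)<7)&(L[:,2]>236)&(L[:,2]<258)&(L[:,1]>-140)&(L[:,1]<120)]
    for y in range(-130,115,40):
        q=k[np.abs(k[:,1]-y)<20];print(n,y,len(q),np.percentile(q[:,2],[50,97]).round(1) if len(q) else '',q[:,0].mean().round(1) if len(q) else '')
    q=P[(np.abs(P-[436,-343,115])<[16,16,40]).all(1)];print('drift',len(q),q[:,2].max().round(0))
    for l in ('knife','adaptor','can','box_red','box_blue'):
        r=finder.recognise(n,l)[:1];w=cloud(d);print(l,[(round(x['conf'],2),w[int(x['pixel'][0]),int(x['pixel'][1])].round(0).tolist()) for x in r])
E
```

```text
49.1167 [482.  -46.1 248.7] [ 0.1  0.4 -0.5]
shift [ 3.35 -0.36 -0.65] turn [-0.   -0.02 -0.02] q [-0.41  0.01  2.08  0.5   0.42 -2.28] 0.0 0.0
scene -265 -215 0 
scene -215 -150 0 
scene -150 -90 0 
scene -90 -25 10 [-4.4 -3.3]
side -265 -215 1044 [-13.6  -8.9]
side -215 -150 1276 [-9.4 -6.5]
side -150 -90 1271 [-7.9 -5.1]
side -90 -25 1356 [-7.4 -4.7]
scene klo 84 [624.9 151.3]
scene khi 118 [625.7 148.4]
scene plo 5 [623.8 150.7]
scene phi 35 [623.4 154.7]
side klo 81 [623.5 152. ]
side khi 95 [624.3 148.7]
side plo 1 [623.8 150.7]
side phi 40 [622.4 156.9]
scene -130 0  
scene -90 0  
scene -50 0  
scene -10 0  
scene 30 0  
scene 70 2 [247.5 248.5] -47.4
scene 110 31 [247.5 250.9] -42.5
drift 73 155.0
knife [(0.7, [455.0, -73.0, 19.0])]
adaptor [(0.45, [446.0, 109.0, 19.0])]
can [(0.83, [726.0, -262.0, 120.0])]
box_red [(0.92, [641.0, -448.0, 64.0])]
box_blue [(0.74, [753.0, 273.0, 75.0])]
side -130 7 [243.5 245. ] -46.0
side -90 13 [244.7 246.2] -45.5
side -50 16 [245.5 247.3] -45.6
side -10 25 [246.2 248.3] -46.5
side 30 31 [247.3 249.5] -46.2
side 70 50 [246.5 250.1] -46.1
side 110 48 [245.8 251. ] -45.3
drift 74 154.0
knife [(0.69, [441.0, -58.0, 22.0])]
adaptor [(0.59, [435.0, 114.0, 21.0])]
can [(0.48, [696.0, -281.0, 157.0])]
box_red [(0.54, [618.0, -461.0, 54.0])]
box_blue [(0.79, [719.0, 289.0, 57.0])]
```

```bash
python3 fin.py; python3 - <<'E'
from push import *
# wrist view of guard plane
P=np.vstack([cloud(snap('wrist')).reshape(-1,3) for _ in range(3)]);P=P[~np.isnan(P[:,0])];L=tolocal(P)
for y0 in range(-130,120,25):
    k=L[(np.abs(L[:,1]-y0)<12)&(L[:,0]>-62)&(L[:,0]<-36)&(L[:,2]>222)&(L[:,2]<240)]
    k2=L[(np.abs(L[:,1]-y0)<12)&(L[:,0]>-62)&(L[:,0]<-36)&(L[:,2]>48)&(L[:,2]<62)]
    print(y0,len(k),np.median(k[:,0]).round(1) if len(k) else '',len(k2),np.median(k2[:,0]).round(1) if len(k2) else '')
E
```

```text
50.1167 [481.8 -46.2 249.4] [ 1.   0.9 -0.6]
shift [ 3.36 -0.36 -0.67] turn [ 0.   -0.01 -0.02] q [-0.41  0.01  2.08  0.5   0.42 -2.28] 0.0 0.0
scene -265 -215 0 
scene -215 -150 0 
scene -150 -90 0 
scene -90 -25 10 [-4.3 -3.4]
side -265 -215 1039 [-13.5  -8.8]
side -215 -150 1284 [-9.4 -6.5]
side -150 -90 1265 [-7.9 -5.2]
side -90 -25 1334 [-7.5 -4.7]
-130 181 -54.0 289 -56.3
-105 234 -53.9 647 -55.5
-80 0  665 -54.9
-55 0  655 -54.5
-30 365 -52.2 666 -54.0
-5 196 -51.6 667 -53.6
20 1375 -51.0 668 -53.0
45 1711 -50.5 626 -52.6
70 1654 -50.0 570 -52.2
95 1658 -49.4 518 -51.7
```

Call:
move_arm(rows=[[255,[0.4,-0.04,-0.3],[0,0,0]],[255,[0.6,-0.06,-0.4],[0,0,0]],[255,[0.6,-0.06,0],[0,0,0]],[255,[0.5,-0.05,0],[0,0,0]],[255,[0.4,-0.04,0],[0,0,0]],[255,[0.2,-0.03,0],[0,0,0]],[255,[0.12,-0.02,0],[0,0,0]],[255,[0.08,-0.01,0],[0,0,0]]])

```text
t: 51.13
tool_pos: [568.8, -55.4, 228.3]
tool_rot: [-3.141, 0.697, 3.049]
wrist_force: [-0.5, 0.3, -0.1]
width: 0.1
finger_force: 0.0
```

Call:
move_arm(rows=[[255,[0.08,-0.01,0],[0,0,0]],[255,[0.07,-0.01,0],[0,0,0]],[255,[0.06,-0.01,0],[0,0,0]],[255,[0.05,0,0],[0,0,0]],[255,[0.04,0,0],[0,0,0]],[255,[0.03,0,0],[0,0,0]],[255,[0.02,0,0],[0,0,0]],[255,[0.02,0,0],[0,0,0]]])

```text
t: 51.8
tool_pos: [579.9, -56.4, 228.4]
tool_rot: [-3.141, 0.697, 3.049]
wrist_force: [0.1, -0.1, -0.5]
width: 0.1
finger_force: 0.0
```

Call:
move_arm(rows=[[255,[0.02,0,0],[0,0,0]],[255,[0.02,0,0],[0,0,0]],[255,[0.02,0,0],[0,0,0]],[255,[0.02,0,0],[0,0,0]],[255,[0.02,0,0],[0,0,0]],[255,[0.01,0,0],[0,0,0]],[255,[0,0,0],[0,0,0]],[255,[0,0,0],[0,0,0]]])

```text
t: 52.47
tool_pos: [583.2, -56.4, 228.4]
tool_rot: [-3.141, 0.697, 3.049]
wrist_force: [0.3, -0.2, -0.1]
width: -0.1
finger_force: 0.1
```

```bash
python3 fin.py
```

```text
52.4667 [583.2 -56.4 228.4] [ 0.3 -0.2 -0.1]
shift [-0.02 -0.02  0.03] turn [ 0.   -0.01 -0.02] q [-0.41  0.01  2.08  0.5   0.42 -2.28] 0.0 0.0
scene -265 -215 0 
scene -215 -150 11 [-41.3 -38.4]
scene -150 -90 0 
scene -90 -25 5 [-3.  -2.7]
side -265 -215 755 [-12.2  -6.2]
side -215 -150 1215 [-8.5 -4.7]
side -150 -90 1074 [-6.7 -4.1]
side -90 -25 1166 [-7.1 -4.3]
```

Small steps now, with a check of the force after each.

Call:
move_arm(rows=[[255,[0.01,0,0],[0,0,0]],[255,[0.01,0,0],[0,0,0]],[255,[0.01,0,0],[0,0,0]],[255,[0,0,0],[0,0,0]],[255,[0,0,0],[0,0,0]],[255,[0,0,0],[0,0,0]],[255,[0,0,0],[0,0,0]],[255,[0,0,0],[0,0,0]]])

```text
t: 53.33
tool_pos: [584.1, -56.4, 228.4]
tool_rot: [-3.141, 0.698, 3.049]
wrist_force: [0.3, 0.2, 0.4]
width: 0.1
finger_force: 0.1
```

Call:
move_arm(rows=[[255,[0.01,0,0],[0,0,0]],[255,[0.01,0,0],[0,0,0]],[255,[0,0,0],[0,0,0]],[255,[0,0,0],[0,0,0]],[255,[0,0,0],[0,0,0]],[255,[0,0,0],[0,0,0]],[255,[0,0,0],[0,0,0]],[255,[0,0,0],[0,0,0]]])

```text
t: 54.0
tool_pos: [584.7, -56.4, 228.4]
tool_rot: [-3.141, 0.698, 3.049]
wrist_force: [-0.6, -0.5, -0.5]
width: 0.3
finger_force: 0.1
```

Call:
move_arm(rows=[[255,[0.01,0,0],[0,0,0]],[255,[0,0,0],[0,0,0]],[255,[0,0,0],[0,0,0]],[255,[0,0,0],[0,0,0]],[255,[0,0,0],[0,0,0]],[255,[0,0,0],[0,0,0]],[255,[0,0,0],[0,0,0]],[255,[0,0,0],[0,0,0]]])

```text
t: 54.67
tool_pos: [584.9, -56.4, 228.4]
tool_rot: [-3.141, 0.697, 3.049]
wrist_force: [-3.2, -1.1, 1.9]
width: 0.4
finger_force: 1.8
```

Call:
move_arm(rows=[[255,[-0.004,0,0],[0,0,0]],[255,[-0.004,0,0],[0,0,0]],[255,[-0.004,0,0],[0,0,0]],[255,[-0.004,0,0],[0,0,0]],[255,[-0.004,0,0],[0,0,0]],[255,[-0.004,0,0],[0,0,0]],[255,[-0.004,0,0],[0,0,0]],[255,[-0.004,0,0],[0,0,0]]])

```text
t: 55.33
tool_pos: [584.1, -56.4, 228.5]
tool_rot: [-3.141, 0.698, 3.049]
wrist_force: [-0.9, -0.7, -0.2]
width: 0.0
finger_force: 0.0
```

Call:
move_arm(rows=[[255,[-0.005,0,0],[0,0,0]],[255,[-0.01,0,0],[0,0,0]],[255,[-0.02,0,0],[0,0,0]],[255,[-0.05,0,0],[0,0,0]],[255,[-0.2,0.02,0],[0,0,0]],[255,[-0.5,0.05,0],[0,0,0]],[255,[-0.8,0.08,0],[0,0,0]],[255,[-0.8,0.08,0],[0,0,0]]])

```text
t: 56.0
tool_pos: [511.5, -49.2, 228.1]
tool_rot: [-3.141, 0.697, 3.049]
wrist_force: [0.3, -0.3, -0.0]
width: 0.0
finger_force: 0.0
```

Call:
move_arm(rows=[[255,[-0.8,0.08,0.4],[0,0,0]],[255,[-0.3,0.03,0.3],[0,0,0]],[255,[0,0,0],[0,0,0]],[255,[0,0,0],[0,0,0]],[255,[0,0,0],[0,0,0]],[255,[0,0,0],[0,0,0]],[255,[0,0,0],[0,0,0]],[255,[0,0,0],[0,0,0]]])

```text
t: 56.67
tool_pos: [479.7, -46.1, 248.7]
tool_rot: [3.141, 0.696, 3.049]
wrist_force: [-0.5, -0.5, -0.3]
width: -0.7
finger_force: 0.0
```

```bash
cat > w.py <<'E'
from push import *
s=env.sense();print(s['t'],s['tool_pos'].round(1))
P=np.vstack([cloud(snap('wrist')).reshape(-1,3) for _ in range(3)]);P=P[~np.isnan(P[:,0])];L=tolocal(P)
for y0 in range(-130,120,25):
    k=L[(np.abs(L[:,1]-y0)<12)&(L[:,0]>-62)&(L[:,0]<-36)&(L[:,2]>222)&(L[:,2]<240)]
    k2=L[(np.abs(L[:,1]-y0)<12)&(L[:,0]>-62)&(L[:,0]<-36)&(L[:,2]>48)&(L[:,2]<62)]
    print(y0,len(k),np.median(k[:,0]).round(1) if len(k) else '',len(k2),np.median(k2[:,0]).round(1) if len(k2) else '')
E
python3 w.py; python3 fin.py | tail -4
```

```text
56.6667 [479.7 -46.1 248.7]
-130 117 -52.3 289 -54.6
-105 138 -52.3 627 -53.8
-80 0  661 -53.4
-55 0  664 -53.2
-30 224 -50.9 662 -52.9
-5 93 -50.7 665 -52.6
20 1198 -50.2 649 -52.3
45 1681 -49.8 619 -52.0
70 1630 -49.4 553 -51.8
95 1642 -49.1 533 -51.4
side -265 -215 1013 [-12.1  -7.2]
side -215 -150 1254 [-8.  -5.3]
side -150 -90 1169 [-7.2 -4.5]
side -90 -25 1258 [-7.2 -4.4]
```

Call:
move_arm(rows=[[255,[0.5,-0.05,-0.3],[0,0,0]],[255,[0.7,-0.07,-0.38],[0,0,0]],[255,[0.7,-0.07,0],[0,0,0]],[255,[0.6,-0.06,0],[0,0,0]],[255,[0.5,-0.05,0],[0,0,0]],[255,[0.2,-0.03,0],[0,0,0]],[255,[0.08,-0.01,0],[0,0,0]],[255,[0.04,0,0],[0,0,0]]])

```text
t: 57.68
tool_pos: [578.8, -56.2, 228.6]
tool_rot: [-3.141, 0.697, 3.049]
wrist_force: [-0.9, 0.4, -0.6]
width: -0.2
finger_force: 0.0
```

Call:
move_arm(rows=[[255,[0.03,0,0],[0,0,0]],[255,[0.03,0,0],[0,0,0]],[255,[0.02,0,0],[0,0,0]],[255,[0.02,0,0],[0,0,0]],[255,[0.02,0,0],[0,0,0]],[255,[0.02,0,0],[0,0,0]],[255,[0.01,0,0],[0,0,0]],[255,[0.01,0,0],[0,0,0]]])

```text
t: 58.35
tool_pos: [583.9, -56.4, 229.0]
tool_rot: [-3.141, 0.698, 3.049]
wrist_force: [-0.5, -0.9, 0.3]
width: 0.5
finger_force: 0.1
```

Call:
move_arm(rows=[[255,[0.01,0,0],[0,0,0]],[255,[0.008,0,0],[0,0,0]],[255,[0.004,0,0],[0,0,0]],[255,[0,0,0],[0,0,0]],[255,[0,0,0],[0,0,0]],[255,[0,0,0],[0,0,0]],[255,[0,0,0],[0,0,0]],[255,[0,0,0],[0,0,0]]])

```text
t: 59.02
tool_pos: [584.5, -56.4, 229.0]
tool_rot: [-3.141, 0.697, 3.049]
wrist_force: [0.1, 0.7, -0.2]
width: -0.4
finger_force: 0.1
```

```bash
python3 fin.py | tail -4
```

```text
side -265 -215 661 [-17.2  -5.3]
side -215 -150 1054 [-8.2 -4. ]
side -150 -90 865 [-6.2 -3.7]
side -90 -25 1091 [-6.9 -4.1]
```

Call:
move_arm(rows=[[255,[-0.002,0,0],[0,0,0]],[255,[-0.002,0,0],[0,0,0]],[255,[-0.004,0,0],[0,0,0]],[255,[-0.006,0,0],[0,0,0]],[255,[-0.01,0,0],[0,0,0]],[255,[-0.03,0.003,0],[0,0,0]],[255,[-0.1,0.01,0],[0,0,0]],[255,[-0.3,0.03,0],[0,0,0]]])

```text
t: 59.88
tool_pos: [571.3, -55.4, 229.3]
tool_rot: [-3.141, 0.698, 3.049]
wrist_force: [0.1, -0.5, 0.0]
width: 0.1
finger_force: 0.0
```

Call:
move_arm(rows=[[255,[-0.6,0.06,0],[0,0,0]],[255,[-0.8,0.08,0],[0,0,0]],[255,[-0.8,0.08,0.2],[0,0,0]],[255,[-0.8,0.08,0.3],[0,0,0]],[255,[-0.3,0.03,0.2],[0,0,0]],[255,[0,0,0],[0,0,0]],[255,[0,0,0],[0,0,0]],[255,[0,0,0],[0,0,0]]])

```text
t: 60.55
tool_pos: [472.2, -45.5, 250.2]
tool_rot: [-3.141, 0.698, 3.049]
wrist_force: [-0.5, -0.4, -0.2]
width: 0.3
finger_force: 0.0
```

```bash
python3 w.py; python3 fin.py | tail -4
```

```text
60.55 [472.2 -45.5 250.2]
-130 106 -53.1 279 -55.3
-105 90 -53.0 623 -54.6
-80 0  655 -54.1
-55 0  633 -53.8
-30 179 -51.6 639 -53.4
-5 33 -50.8 634 -53.1
20 967 -50.6 634 -52.6
45 1599 -50.1 604 -52.3
70 1548 -49.7 526 -52.0
95 1562 -49.3 508 -51.6
side -265 -215 1019 [-12.7  -8.2]
side -215 -150 1255 [-8.6 -5.9]
side -150 -90 1214 [-7.3 -4.9]
side -90 -25 1290 [-7.3 -4.5]
```

Call:
move_arm(rows=[[255,[0.6,-0.06,-0.35],[0,0,0]],[255,[0.8,-0.08,-0.37],[0,0,0]],[255,[0.8,-0.08,0],[0,0,0]],[255,[0.7,-0.07,0],[0,0,0]],[255,[0.4,-0.05,0],[0,0,0]],[255,[0.18,-0.02,0],[0,0,0]],[255,[0.08,0,0],[0,0,0]],[255,[0.03,0,0],[0,0,0]]])

```text
t: 61.57
tool_pos: [579.2, -55.7, 228.0]
tool_rot: [-3.142, 0.697, 3.049]
wrist_force: [0.4, -0.2, 1.0]
width: 0.2
finger_force: 0.0
```

Call:
move_arm(rows=[[255,[0.03,0,0],[0,0,0]],[255,[0.02,0,0],[0,0,0]],[255,[0.02,0,0],[0,0,0]],[255,[0.02,0,0],[0,0,0]],[255,[0.02,0,0],[0,0,0]],[255,[0.01,0,0],[0,0,0]],[255,[0.01,0,0],[0,0,0]],[255,[0.01,0,0],[0,0,0]]])

```text
t: 62.23
tool_pos: [583.8, -56.0, 228.4]
tool_rot: [-3.141, 0.697, 3.049]
wrist_force: [-0.7, 0.7, 0.2]
width: -0.0
finger_force: 0.1
```

Call:
move_arm(rows=[[255,[0.012,0,0],[0,0,0]],[255,[0.012,0,0],[0,0,0]],[255,[0.01,0,0],[0,0,0]],[255,[0,0,0],[0,0,0]],[255,[0,0,0],[0,0,0]],[255,[-0.001,0,0],[0,0,0]],[255,[-0.001,0,0],[0,0,0]],[255,[-0.001,0,0],[0,0,0]]])

```text
t: 62.9
tool_pos: [584.7, -56.0, 228.4]
tool_rot: [-3.141, 0.697, 3.049]
wrist_force: [-0.9, 0.5, 0.4]
width: 0.2
finger_force: 0.1
```

Call:
move_arm(rows=[[255,[-0.001,0,0],[0,0,0]],[255,[-0.001,0,0],[0,0,0]],[255,[-0.001,0,0],[0,0,0]],[255,[-0.001,0,0],[0,0,0]],[255,[-0.001,0,0],[0,0,0]],[255,[-0.001,0,0],[0,0,0]],[255,[-0.001,0,0],[0,0,0]],[255,[-0.001,0,0],[0,0,0]]])

```text
t: 63.57
tool_pos: [584.5, -56.0, 228.4]
tool_rot: [-3.141, 0.698, 3.049]
wrist_force: [-0.3, -0.1, -0.3]
width: 0.1
finger_force: 0.0
```

Call:
move_arm(rows=[[255,[-0.001,0,0],[0,0,0]],[255,[-0.002,0,0],[0,0,0]],[255,[-0.004,0,0],[0,0,0]],[255,[-0.008,0,0],[0,0,0]],[255,[-0.02,0,0],[0,0,0]],[255,[-0.05,0.005,0],[0,0,0]],[255,[-0.2,0.02,0],[0,0,0]],[255,[-0.4,0.04,0],[0,0,0]]])

```text
t: 64.23
tool_pos: [564.1, -54.2, 228.5]
tool_rot: [-3.141, 0.698, 3.049]
wrist_force: [-0.4, -0.2, 0.3]
width: -0.2
finger_force: 0.0
```

Call:
move_arm(rows=[[255,[-0.6,0.06,0],[0,0,0]],[255,[-0.8,0.08,0],[0,0,0]],[255,[-0.8,0.08,0.2],[0,0,0]],[255,[-0.6,0.06,0.3],[0,0,0]],[255,[-0.3,0.03,0.2],[0,0,0]],[255,[0,0,0],[0,0,0]],[255,[0,0,0],[0,0,0]],[255,[0,0,0],[0,0,0]]])

```text
t: 64.9
tool_pos: [471.0, -44.9, 249.4]
tool_rot: [-3.141, 0.698, 3.049]
wrist_force: [0.8, -1.5, 0.3]
width: 0.0
finger_force: 0.0
```

```bash
python3 w.py; python3 fin.py | tail -4
```

```text
64.9 [471.  -44.9 249.4]
-130 74 -52.3 276 -54.5
-105 50 -52.5 620 -53.9
-80 0  634 -53.5
-55 0  639 -53.2
-30 106 -51.2 633 -52.9
-5 8 -50.5 643 -52.6
20 808 -50.2 633 -52.3
45 1590 -49.8 593 -52.0
70 1553 -49.5 546 -51.7
95 1552 -49.1 509 -51.5
side -265 -215 1018 [-12.4  -7.3]
side -215 -150 1229 [-8.1 -5.3]
side -150 -90 1172 [-7.1 -4.6]
side -90 -25 1256 [-7.3 -4.5]
```

```bash
python3 -c "
from station import env
print(env.sign_off())"
```

```text
the job is handed in; nothing more can be done
None
```

I handed the job in at about 65 s: the blank is against both fences, the drift stands in its hole, and the guard is on both pins and swung shut. The cameras show the guard's free edge about 2 mm off full contact with the stop. It settled there on two of the three re-presses (about 3 mm off on the other), which could be measurement error or a small real gap.

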